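Dispense slim craft beads into an order basket

TASK

Make up an order of slim beads: with the hopper upright, turn the dispenser's yellow cap to the medium slot, the one that lets the slim beads through but holds the thick brown bead back, then swing the red lever right to its stop so that the slim beads tumble into the catch tray, and let it go fully back to rest (swing again if a slim bead stays inside). Put every slim bead, also any left lying in the tray or on the table before, into the reed basket, and turn the cap back to closed at the end. The thick bead must stay in the hopper, the basket upright on the table, and the other goods where they are.

Things in the scene. Friction and masses are not known exactly. Their poses are not given: they have to be found in the camera images.
- dispenser: bead dispenser fixed to the table: dark wood base, tipping hopper, hand lever, catch tray. Origin on the table under the hopper's tipping axis, which is the dispenser's x; z up. The hopper stands at its +y side (y 30 to 175 mm, 71 to 228 mm high, knob to 263 mm) and pours towards -y into the tray; the lever is at its -x side. The cap over it is 208 mm across, centred at y 123 mm
- cap (a joint): angle (rad) of the round yellow cap on the hopper, growing counter-clockwise from above, range -0.3 to 5.0; stays where left (friction 0.12 N m). What lies over the bead channel: 0 = nothing (closed), 1.571 = small slot (20 mm high, no bead passes), 3.142 = medium slot (38 mm, slim beads pass, the thick one does not), 4.712 = large slot (50 mm, all pass). Slots are 84 mm wide
- cap_knob (a point): middle of the black grip bar on the cap's axis, 242 mm above the table when the hopper is upright; bar 56 mm long, 16 mm wide, 30 mm tall (its foot 15 mm below this point, the cap's plate 21 mm below); free all round. Its length, the point's x axis, lies along the dispenser's x turned by the cap angle
- lever (a joint): angle (rad) of the sprung hand lever: 0 at rest (leaning 0.5 rad towards dispenser +y), 1.0 at its stop (leaning 0.5 rad towards -y). The hopper is geared to tip 2.45 times as far towards the tray (140 degrees at the stop). A damped spring brings it back within 2 s; 3 N at the handle at rest to about 12 N at the stop
- lever_handle (a point): middle of the lever's red round handle, a level bar 18 mm thick, 75 mm long along the dispenser's x. It moves on a circle of radius 140 mm in the dispenser's y-z plane about a pivot at y 0, z 90 mm (at rest y +67, z 213 mm; at the stop y -67 mm), at x -192 mm in the dispenser's frame
- hopper_mid (a point): centre of the bead channel in the hopper (72 mm wide along the trunnion, 50 mm across, 145 mm deep); tips with the hopper. The hopper hangs between two fixed posts 147 mm tall at dispenser x +-68 mm, y -25 to 25 mm; the lever's green stand, 110 mm tall, is at x -137 to -107 mm, y -30 to 30 mm
- tray_mid (a point): centre of the catch tray's flat floor (6 mm above the table), 200 mm along dispenser x by 155 mm along y; three walls lean outward at 45 degrees, 45 mm tall; at the hopper's side a ramp rises at 39 degrees to 57 mm
- thick_c (a point): centre of the thick dark-brown bead, eight-sided, 42 mm across flats, 60 mm long along its own x axis; at the bottom of the hopper
- basket: loose reed basket, open on top, 170 (its x) by 140 (its y) by 60 mm tall, walls 6 mm, floor 6 mm; origin at the centre of its underside
- candle: bystander: amber jar candle, 60 mm across, 75 mm tall; origin centre of underside
- bangle: bystander: dark wooden bangle lying flat, 72 mm across, 22 mm tall; origin centre of underside
- reed_bottle: bystander: reed-covered bottle, 91 mm across, 200 mm tall; origin centre of underside
- slim1_c (a point): centre of the red slim wooden bead, eight-sided, 30 mm across flats, 60 mm long along its own x axis, 32 g; starts in the hopper
- slim2_c (a point): centre of the ochre yellow slim wooden bead, eight-sided, 30 mm across flats, 60 mm long along its own x axis, 32 g; starts in the hopper
- slim3_c (a point): centre of the teal green slim wooden bead, eight-sided, 30 mm across flats, 60 mm long along its own x axis, 32 g; if present, starts in the hopper
- slim4_c (a point): centre of the pink slim wooden bead, eight-sided, 30 mm across flats, 60 mm long along its own x axis, 32 g; if present, lies in the catch tray from the start
- slim5_c (a point): centre of the blue slim wooden bead, eight-sided, 30 mm across flats, 60 mm long along its own x axis, 32 g; if present, lies on the table near the hopper

How it is judged (in metres and radians):
On the way, in this order (a step that is already met when the one before it is completed fails the run):
1. the cap is turned to the medium slot with the hopper upright (value of joint cap between 3.02159 and 3.26159 rad and value of joint lever below 0.1 rad), for 0.2 s.
2. the lever is swung to its stop with the cap at the medium slot (value of joint cap between 3.02159 and 3.26159 rad and value of joint lever above 0.92 rad), for 0.1 s.
3. the lever is back at rest (value of joint lever below 0.08 rad), for 0.2 s.
At the end, for the whole second after the job is handed in: Every slim bead present lies at rest inside the reed basket (no higher than 75 mm), the basket upright on the table (within 0.15 rad), the thick bead still in the hopper, the lever back at rest (below 0.08 rad) and the cap at closed (within 0.15 rad) (x of slim1_c in the frame of basket between -0.085 and 0.085 m and y of slim1_c in the frame of basket between -0.07 and 0.07 m and z of slim1_c in the frame of basket between 0 and 0.075 m and linear speed of each of slim1, slim2, slim3, slim4, slim5 below 0.05 m/s and x of slim2_c in the frame of basket between -0.085 and 0.085 m and y of slim2_c in the frame of basket between -0.07 and 0.07 m and z of slim2_c in the frame of basket between 0 and 0.075 m and x of slim3_c in the frame of basket between -0.085 and 0.085 m and y of slim3_c in the frame of basket between -0.07 and 0.07 m and z of slim3_c in the frame of basket between 0 and 0.075 m and x of slim4_c in the frame of basket between -0.085 and 0.085 m and y of slim4_c in the frame of basket between -0.07 and 0.07 m and z of slim4_c in the frame of basket between 0 and 0.075 m and x of slim5_c in the frame of basket between -0.085 and 0.085 m and y of slim5_c in the frame of basket between -0.07 and 0.07 m and z of slim5_c in the frame of basket between 0 and 0.075 m and distance between thick_c and hopper_mid below 0.11 m and value of joint lever below 0.08 rad and value of joint cap between -0.15 and 0.15 rad and angle between basket's own z axis and vertical below 0.15 rad and height (world z) of basket between -0.015 and 0.015 m); the robot touches nothing.
It fails at once if the thick bead leaves the hopper (distance between thick_c and hopper_mid above 0.13 m).
It fails at once if a bystander (candle, bangle, reed bottle) is pushed more than 50 mm or knocked over (distance of any of candle, bangle, reed_bottle from where it was at the start of the episode above 0.05 m or angle between any of candle, bangle, reed_bottle's own z axis and vertical above 0.6 rad).
Of slim3, slim4, slim5 only 1 to 3 are there at a start; the rules pass over those that are not, and their reading is None.
At some moment in a run one of basket may be knocked a few centimetres aside while the robot is not near it.
Once in a run the grip may slacken for a moment while it holds something.
It also fails if it takes over 210 s, if anything falls off the work surface, if the arm or the gripper's body presses on something with over 40 N, if the wrist force passes 120 N, or if a joint passes its speed limit or range.

ROBOT

A 6-joint arm with a two-finger parallel gripper is mounted at the origin on the work surface. World frame = base frame: x ahead of the robot, y to its left, z up, the work surface at z = 0. Lengths are in mm, angles in rad, forces in N, time in s.
With the tool pointing down it reaches from about 300 to 775 mm from the base axis. Payload 14.6 kg.
Tool frame: the origin (TCP) lies at the very end of the fingers, on their centre line; the grasp point (between the pads) lies manip.grip_depth behind it (manip.grip_depth is the distance from the TCP to the grasp point, in mm); x points along the fingers, z is the direction in which the jaws open and shut, and the axes are right-handed (so a half turn about x gives the same grasp; the last joint's range is limited). The gripper opens to 94 mm and grips with 3 to 60 N. Pads are 16 mm wide; open, the fingers measure 119 mm over their backs; the gripper's body (75 mm by 177 mm) begins 78 mm behind the grasp point.
Start: joints at [-1.205, 0.3, 1.521, -0, 1.321, -0.067], TCP at [230.67, -499.28, 205.446] pointing down, gripper open.
Joint ranges: [-3.03, 3.03], [-0.79, 2.21], [0.23, 2.52], [-1.04, 4.18], [0, 3.07], [-2.55, 2.55]. Speed limits (rad/s): [2.22, 2.22, 2.57, 3.14, 3.14, 3.14].

INTERFACE

Orientations are given as [roll, pitch, yaw] about the fixed x, y, z axes, in that order (R = Rz(yaw) Ry(pitch) Rx(roll)).
In Python, from cell import manip gives the robot as it stands.
- The arm moves only by the tool step_arm, never from a script. Its argument "commands" is one flat list of numbers, 7 for each row, row after row: the shift along the tool's x, y, z in m, then the turn, a rotation vector about the tool's x, y, z in degrees, then the finger opening in m, from 0 to 0.094. A call has 1 to 5 rows; each row shifts and turns the commanded pose from where the row before left it, along the tool's axes as they then stand; what a row does not reach is not made up. A row lasts 1/8 s, in which the tool goes at most 62.5 mm and 10.7 degrees, less where a joint would pass 70% of its speed; a pose out of reach is approached as far as the arm can. A call with a gripper value outside its range is refused whole. The fingers move at their own pace and stop on an object; "squeeze" is the grip in N (left out, the last holds). Time passes only in rows, so rows that do not move let the fingers close. It gives the time, the measured TCP pose, the force and the opening at its end, in the units of the state.
- manip.read_state(): the state, without advancing time (a new reading comes with each control period).
- manip.camera(name): name is "scene" or "top" or "wrist"; returns the picture (480x640x3 uint8, red, green, blue); there is no depth.
- manip.camera_model(name): a dict with "intrinsics" (3x3 intrinsics, pixels), "k1" (the pictures are not rectified: a ray, as slopes to the right and down, at radius r is drawn at 1 + k1 r^2 times it, then the intrinsics apply), "origin" and "orientation" of the camera in the world; the wrist camera has in their place "tool_from_camera" (4x4, takes a point from camera to tool coordinates, whose origin is the TCP and whose axes are the tool frame's). Camera axes: x right, y up, looking along -z (the intrinsics and any distortion apply to the point x, -y, -z); pixel columns grow to the right and rows downward; lengths in mm; the calibration is good to about 2 mm. A picture is of the moment at which its call begins: read the wrist's pose just before it. camera_model takes no time and is no camera call.
- manip.sign_off(): hands the job in, once; it reports no verdict.
Trained networks look in the newest picture that a camera, given by its name, has taken for a name from the list of things; names that differ only in an ending like _2 or _b are one class to them, and where a whole thing is asked for, a point or a joint stands for the part that bears it (a point fixed in the world has none). Each returns a list of dicts, best first, with "score" (0 to 1); they miss things now and then, are a little off and sometimes report something else, mostly with a low value. They report only what shows in the picture. A call takes as long as a camera call.
- manip.find_in(thing, camera): "centre" ([row, column] in pixels, amid what is visible of it).
- manip.outline_of(thing, camera): "pixels" (480x640 bool, what is visible of it) and "centre" ([row, column] in pixels, amid what is visible of it).
The state is a dict: "clock": time; "joints": joint angles; "qd": joint speeds; "effort": joint torques, N m; "eef_pos": TCP position; "eef_rot": TCP orientation; "wrist_force": force on the tool from outside, world axes, zero at the start; "moment": the same for the moment, N m; "finger_gap": finger opening in mm.
Only numpy, scipy, OpenCV 4.12 (cv2) and the standard library are available. Lean on these libraries where they do the work, as an engineer would, in place of code of your own. Each camera call takes 0.05 s, during which the arm holds its last target. There are 200 camera calls.

## Working session

There is one attempt and no reset: what is moved stays moved. The work goes in short steps, Python scripts to look and compute and a tool call to move; the robot and the scene stay as the last step left them, time stands still between calls to the robot, and variables do not carry over. Pictures are saved under pics/ and viewed, about 12 in all and at most 16, crops included, and the job is handed in when it is done.

Besides the shell and the picture viewer there is one more tool, called after "Request:" as a command line: name --argument value ..., lists and objects as JSON in quotes. step_arm: Moves the arm, as the interface text tells. Its arguments: {"type":"object","properties":{"commands":{"type":"array"},"squeeze":{"type":"number"}},"required":["commands"]}

```bash
ls; mkdir -p pics
cat > h.py <<'E'
import numpy as np,cv2
from cell import manip
from scipy.spatial.transform import Rotation as R
def snap(cam,fn=None):
    im=manip.camera(cam)
    if fn: cv2.imwrite('pics/'+fn,im[:,:,::-1])
    return im
def pose():
    s=manip.read_state();return np.array(s['eef_pos']),R.from_euler('xyz',s['eef_rot'])
def cam(name):
    m=manip.camera_model(name)
    if name=='wrist':
        T=np.array(m['tool_from_camera']);p,r=pose()
        return np.array(m['intrinsics']),m['k1'],p+r.apply(T[:3,3]),r.as_matrix()@T[:3,:3]
    o=np.array(m['orientation']); 
    if o.shape!=(3,3): o=R.from_euler('xyz',o).as_matrix()
    return np.array(m['intrinsics']),m['k1'],np.array(m['origin']),o
def ray(name,rc,C=None):
    K,k1,o,Rm=C or cam(name)
    d=np.array([(rc[1]-K[0,2])/K[0,0],(rc[0]-K[1,2])/K[1,1]]);u=d.copy()
    for _ in range(20): u=d/(1+k1*(u@u))
    return o,Rm@np.array([u[0],-u[1],-1])
def atz(name,rc,z,C=None):
    o,d=ray(name,rc,C);return o+d*(z-o[2])/d[2]
def proj(name,P,C=None):
    K,k1,o,Rm=C or cam(name)
    c=Rm.T@(np.array(P)-o);u=np.array([c[0],-c[1]])/-c[2];u=u*(1+k1*(u@u))
    return np.array([K[1,1]*u[1]+K[1,2],K[0,0]*u[0]+K[0,2]])
def find(name,c):
    return [(round(f['score'],2),np.round(f['centre'])) for f in manip.find_in(name,c)[:2]]
E
python3 - <<'E'
from h import *
print(manip.read_state(),manip.grip_depth)
for c in('scene','top','wrist'):print(c,manip.camera_model(c))
a=snap('top','top0.png');b=snap('scene','sc0.png')
for n in ['dispenser','cap','cap_knob','lever_handle','basket','candle','bangle','reed_bottle','slim1_c','slim2_c','slim3_c','slim4_c','slim5_c','tray_mid']:
    try: print(n,find(n,'top'),find(n,'scene'))
    except Exception as e: print(n,e)
E
```

```text
pics
{'clock': 0.0, 'joints': array([-1.20457318e+00,  3.00505047e-01,  1.52161182e+00,  5.98217865e-06,
        1.32067753e+00, -6.65818506e-02]), 'qd': array([ 0.00034918, -0.00018108, -0.00062308,  0.00057559,  0.00094774,
       -0.00110903]), 'effort': array([ 1.00598871e-03, -5.31800330e+01, -3.52738130e+01,  7.08859228e-02,
        2.43563071e-02, -1.23490154e-04]), 'eef_pos': array([ 230.5910973 , -499.02934605,  204.85470316]), 'eef_rot': array([3.07018932, 1.56959457, 1.93219651]), 'wrist_force': array([-0.64048328, -0.36632346, -0.18957327]), 'moment': array([0.00801363, 0.03516687, 0.01924871]), 'finger_gap': 93.69087080256621} 18.8
scene {'intrinsics': array([[480.90930756,   0.        , 323.10943501],
       [  0.        , 480.90930756, 236.86339555],
       [  0.        ,   0.        ,   1.        ]]), 'k1': 0.04591850010088131, 'origin': array([ 943.97132483,  611.51306276, 1010.77468095]), 'orientation': array([0.71721406, 0.01897243, 2.49541271])}
top {'intrinsics': array([[513.69600832,   0.        , 322.46161624],
       [  0.        , 513.69600832, 245.41811192],
[... 1038 characters left out ...]
49, array([314., 307.]))]
lever_handle [(0.95, array([246., 253.])), (0.5, array([176., 234.]))] [(0.67, array([264., 390.]))]
basket [(0.95, array([246., 484.]))] [(0.81, array([180., 237.]))]
candle [(0.8, array([297., 377.]))] [(0.87, array([213., 333.]))]
bangle [(0.79, array([322., 171.]))] [(0.9, array([334., 499.]))]
reed_bottle [(0.69, array([215., 150.]))] [(0.82, array([431., 448.]))]
slim1_c [(0.22, array([246., 253.]))] []
slim2_c [(0.38, array([176., 262.]))] []
slim3_c [] [(0.23, array([313., 308.]))]
slim4_c [] [(0.61, array([324., 328.])), (0.27, array([314., 307.]))]
slim5_c [(0.54, array([270., 206.]))] [(0.83, array([350., 435.]))]
tray_mid [(0.72, array([195., 298.]))] []
```

View pics/top0.png

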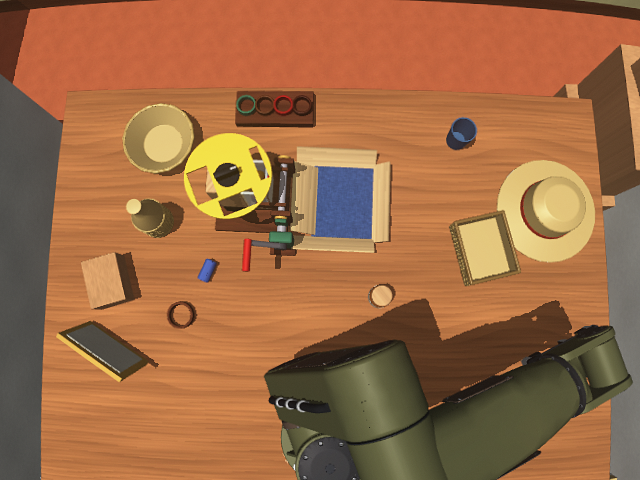

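View pics/sc0.png

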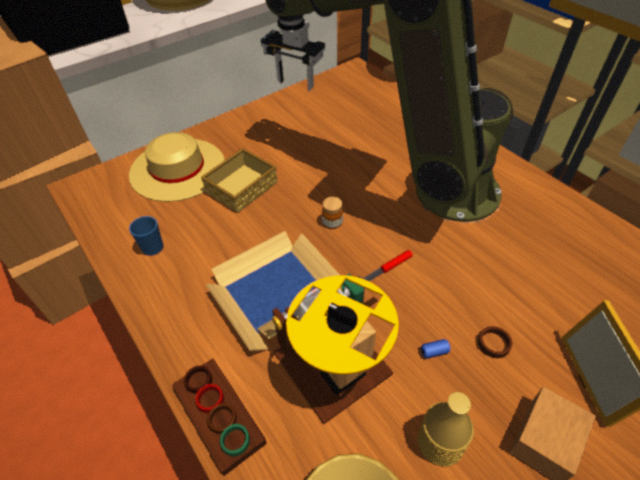

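Run:
```python
from h import *
im=cv2.imread('pics/top0.png')
cv2.imwrite('pics/crop1.png',cv2.resize(im[120:290,170:410],None,fx=3.3,fy=3.3,interpolation=cv2.INTER_CUBIC))
kn=atz('top',(174,227),242);lh=atz('top',(254,247),213)
print('knob',kn,'lever',lh)
print('tray',[atz('top',p,6).round() for p in[(168,318),(167,373),(240,374),(238,314)]])
for n,c,z in [('basket',(247,485),30),('candle',(296,381),60),('bangle',(315,181),15),('slim5',(270,207),15),('bottle',(217,152),100)]:
    print(n,atz('top',c,z).round())
o=manip.outline_of('slim5_c','top')[0];print(o['score'],o['centre']);p=np.argwhere(o['pixels']);print(len(p))
print('scene',atz('scene',(349,435),15).round(),atz('scene',(316,342),250).round(),atz('scene',(262,398),213).round(),'basket',atz('scene',(180,240),30).round())
print([atz('top',p,60).round() for p in[(222,449),(212,507),(274,520),(285,464)]])
```

```text
knob [639.77809891 244.54031821 242.        ] lever [456.82099679 195.19616596 213.        ]
tray [array([728.,  35.,   6.]), array([ 734., -119.,    6.]), array([ 526., -121.,    6.]), array([530.,  43.,   6.])]
basket [ 507. -423.   30.]
candle [ 371. -133.   60.]
bangle [315. 398.  15.]
slim5 [437. 331.  15.]
bottle [565. 464. 100.]
0.61 [270.0, 207.4]
267
scene [439. 331.  15.] [644. 248. 250.] [455. 199. 213.] basket [ 505. -420.   30.]
[array([ 569., -317.,   60.]), array([ 599., -478.,   60.]), array([ 431., -508.,   60.]), array([ 401., -353.,   60.])]
```

View pics/crop1.png

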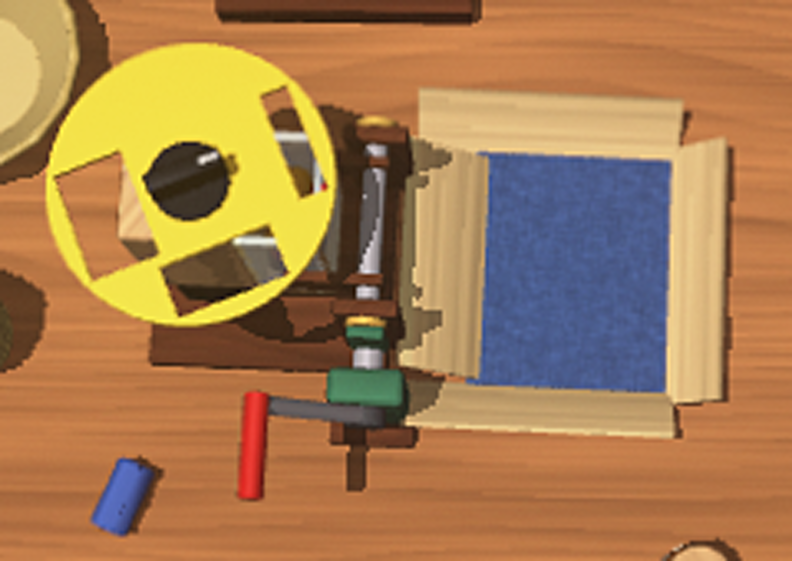

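```bash
cat >> h.py <<'E'
def Rdown(jaw_deg):  # tool x down, tool z (jaw) at jaw_deg in world xy
    a=np.radians(jaw_deg);x=np.array([0,0,-1.]);z=np.array([np.cos(a),np.sin(a),0]);return R.from_matrix(np.c_[x,np.cross(z,x),z])
def jaw():
    p,r=pose();z=r.apply([0,0,1]);return np.degrees(np.arctan2(z[1],z[0]))
def plan(P,jaw_deg=None,rot=None,grip=.094,vmax=.055,wmax=10,Rt=None):
    """rows to world TCP P (mm) with tool down, jaw at jaw_deg (nearest half turn unless rot=deg tool-x given)"""
    p,r=pose()
    if Rt is None:
        d=0 if jaw_deg is None else (jaw_deg-jaw()+90)%180-90
        if jaw_deg is None: jaw_deg=jaw()
        if rot is not None:d=rot
        Rt=Rdown(jaw()+d)
    tot=(r.inv()*Rt).as_rotvec(degrees=True);D=np.array(P)-p
    n=int(max(1,np.ceil(np.linalg.norm(D)/1000/vmax),np.ceil(np.linalg.norm(tot)/wmax)))
    for i in range(n):
        tgt=p+(np.array(P)-p)/(n-i)
        s=np.round(r.inv().apply(tgt-p)/1000,4);w=np.round((r.inv()*Rt).as_rotvec(degrees=True)/(n-i),1)
        print(', '.join(f'{v:g}' for v in [*s,*w,grip]))
        p=p+r.apply(s*1000);r=r*R.from_rotvec(w,degrees=True)
def st():
    s=manip.read_state();print('t',round(s['clock'],2),'p',s['eef_pos'].round(1),'jaw',round(jaw(),1),'q',np.round(s['joints'],2),'F',s['wrist_force'].round(1),'gap',round(s['finger_gap'],1))
E
python3 - <<'E'
from h import *
st();p,r=pose();print(r.as_matrix().round(2))
plan([230,-499,360])
print()
plan([575,205,370])
E
```

```text
t 1.55 p [ 230.7 -499.3  205.5] jaw -65.2 q [-1.2   0.3   1.52  0.    1.32 -0.07] F [ 0.4 -0.8 -0.1] gap 93.9
[[ 0.    0.91  0.42]
 [ 0.    0.42 -0.91]
 [-1.    0.    0.  ]]
-0.0515, -0.0002, -0.0002, 0, 0, -0, 0.094
-0.0515, -0.0002, -0.0002, 0, 0, -0, 0.094
-0.0515, -0.0001, -0.0001, 0, 0, -0, 0.094

-0.011, 0.0405, -0.033, 0, 0, -0, 0.094
-0.011, 0.0405, -0.033, 0, 0, -0, 0.094
-0.011, 0.0405, -0.033, 0, 0, -0, 0.094
-0.011, 0.0405, -0.033, 0, 0, -0, 0.094
-0.011, 0.0405, -0.033, 0, 0, -0, 0.094
-0.011, 0.0405, -0.033, 0, 0, -0, 0.094
-0.0109, 0.0406, -0.033, 0, 0, -0, 0.094
-0.011, 0.0405, -0.033, 0, 0, -0, 0.094
-0.0109, 0.0406, -0.033, 0, 0, -0, 0.094
-0.011, 0.0405, -0.033, 0, 0, -0, 0.094
-0.0109, 0.0406, -0.033, 0, 0, -0, 0.094
-0.011, 0.0405, -0.033, 0, 0, -0, 0.094
-0.0109, 0.0406, -0.033, 0, 0, -0, 0.094
-0.011, 0.0405, -0.033, 0, 0, -0, 0.094
-0.0109, 0.0406, -0.0329, 0, 0, -0, 0.094
```

Run:
```python
from h import *
plan([630,235,370],jaw_deg=20,rot=85,vmax=.056)
```

```text
-0.0103, 0.0419, -0.0312, -5.3, 0, -0, 0.094
-0.0103, 0.0446, -0.0272, -5.3, 0, -0, 0.094
-0.0103, 0.0469, -0.023, -5.3, 0, -0, 0.094
-0.0103, 0.0488, -0.0185, -5.3, 0, -0, 0.094
-0.0103, 0.0504, -0.0139, -5.3, 0, -0, 0.094
-0.0103, 0.0514, -0.0092, -5.3, 0, -0, 0.094
-0.0103, 0.0521, -0.0044, -5.3, 0, -0, 0.094
-0.0103, 0.0522, 0.0004, -5.3, 0, -0, 0.094
-0.0103, 0.052, 0.0052, -5.3, 0, -0, 0.094
-0.0103, 0.0513, 0.01, -5.3, 0, -0, 0.094
-0.0103, 0.0501, 0.0147, -5.3, 0, 0, 0.094
-0.0102, 0.0486, 0.0193, -5.3, 0, 0, 0.094
-0.0103, 0.0466, 0.0237, -5.3, 0, 0, 0.094
-0.0102, 0.0442, 0.0278, -5.4, 0, 0, 0.094
-0.0103, 0.0413, 0.0319, -5.3, 0, 0, 0.094
-0.0102, 0.0382, 0.0356, -5.4, 0, 0, 0.094
```

Request:
step_arm --commands '[-0.05, 0, 0, 0, 0, 0, 0.094, -0.05, 0.0, 0, 0, 0, 0, 0.094, -0.05, 0, 0, 0, 0, 0, 0.094]'

```text
clock: 1.92
eef_pos: [230.6, -499.0, 357.2]
eef_rot: [0.157, 1.571, -0.981]
wrist_force: [0.8, 0.5, -0.1]
finger_gap: 94.0
```

Numbers for the swing, same lateral shifts without the vertical part.

Request:
step_arm --commands '[0, 0.042, -0.031, -5.3, 0, 0, 0.094, 0, 0.0445, -0.027, -5.3, 0, 0, 0.094, 0, 0.047, -0.023, -5.3, 0, 0, 0.094, 0, 0.049, -0.0185, -5.3, 0, 0, 0.094, 0, 0.0505, -0.014, -5.3, 0, 0, 0.094]'

```text
clock: 2.55
eef_pos: [356.3, -268.3, 355.6]
eef_rot: [0.053, 1.57, -0.62]
wrist_force: [-0.1, -0.7, 0.3]
finger_gap: 93.9
```

Request:
step_arm --commands '[0, 0.0515, -0.009, -5.3, 0, 0, 0.094, 0, 0.052, -0.0045, -5.3, 0, 0, 0.094, 0, 0.052, 0.0005, -5.3, 0, 0, 0.094, 0, 0.052, 0.005, -5.3, 0, 0, 0.094, 0, 0.0515, 0.01, -5.3, 0, 0, 0.094]'

```text
clock: 3.18
eef_pos: [481.2, -38.7, 355.6]
eef_rot: [-0.072, 1.57, -0.282]
wrist_force: [-0.0, 0.3, 1.0]
finger_gap: 93.8
```

Request:
step_arm --commands '[0, 0.05, 0.015, -5.3, 0, 0, 0.094, 0, 0.0485, 0.019, -5.3, 0, 0, 0.094, 0, 0.0465, 0.024, -5.3, 0, 0, 0.094, 0, 0.044, 0.028, -5.4, 0, 0, 0.094, 0, 0.041, 0.032, -5.3, 0, 0, 0.094]'

```text
clock: 3.8
eef_pos: [606.6, 189.9, 355.5]
eef_rot: [-0.202, 1.571, 0.052]
wrist_force: [-0.1, -0.3, 0.2]
finger_gap: 93.8
```

Run:
```python
from h import *
st()
C=cam('wrist');im=snap('wrist','w1.png')
print(find('cap_knob','wrist'),find('cap','wrist'),find('lever_handle','wrist'))
for f in ('cap_knob',):
    o=manip.outline_of(f,'wrist')
    if o: print(atz('wrist',o[0]['centre'],250,C))
print(proj('wrist',[640,244,242],C))
plan([640,244,330],jaw_deg=20)
```

```text
t 3.8 p [606.6 189.9 355.5] jaw 14.6 q [ 0.25  0.45  0.97 -0.    1.71 -0.01] F [-0.1 -0.3  0.2] gap 93.8
[(0.75, array([175., 402.]))] [(0.75, array([178., 401.]))] [(0.57, array([186., 162.])), (0.25, array([363., 118.]))]
[646.19113707 252.42507956 250.        ]
[182.22428335 388.20266418]
0.0126, 0.0229, 0.0235, -2.8, -0, 0, 0.094
0.0127, 0.0218, 0.0245, -2.8, -0, 0, 0.094
```

View pics/w1.png

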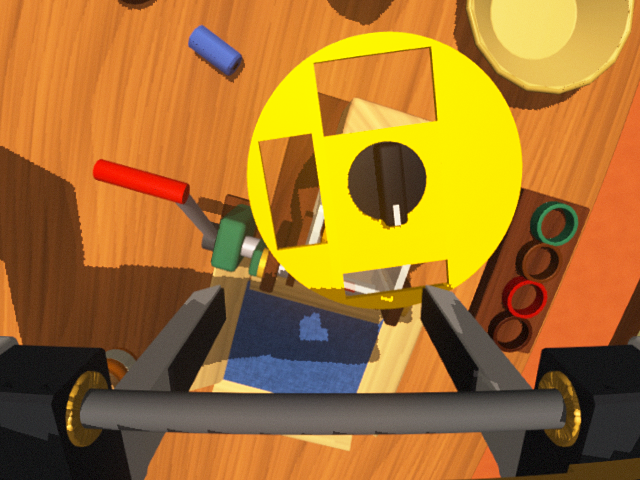

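Run:
```python
from h import *
C=cam('wrist')
g=lambda r,c,z:atz('wrist',(r,c),z,C)
print('cap',g(170,384.5,221).round(1),'disc',g(181,387,229).round(1),'knobtop',g(184,389,257).round(1))
def ang(a,b,z):
    d=g(*b,z)-g(*a,z);return np.degrees(np.arctan2(d[1],d[0])).round(1),np.linalg.norm(d).round()
print('med',ang((143,259),(250,277),221),ang((134,312),(244,327),221),ang((143,259),(134,312),221))
print('large',ang((64,315),(47,431),221),ang((137,323),(121,438),221),ang((64,315),(137,323),221),ang((47,431),(121,437),221))
print('bar',ang((146,374),(222,386),257))
print('lever',g(181,142,213).round(1),ang((169,97),(193,188),213))
```

```text
cap [637.8 248.8 221. ] disc [640.7 241.7 229. ] knobtop [637.6 241.9 257. ]
med (np.float64(-67.9), np.float64(85.0)) (np.float64(-68.0), np.float64(86.0)) (np.float64(23.5), np.float64(41.0))
large (np.float64(23.0), np.float64(85.0)) (np.float64(22.5), np.float64(87.0)) (np.float64(-69.3), np.float64(52.0)) (np.float64(-67.9), np.float64(53.0))
bar (np.float64(-64.7), np.float64(53.0))
lever [453.4 192.8 213. ] (np.float64(-1.0), np.float64(77.0))
```

Run:
```python
from h import *
plan([639.5,243,305],jaw_deg=22,grip=.06,vmax=.03)
```

```text
0.0168, 0.015, 0.0154, -2.5, -0, 0, 0.06
0.0167, 0.0143, 0.016, -2.6, -0, 0, 0.06
0.0168, 0.0136, 0.0167, -2.5, -0, 0, 0.06
```

Request:
step_arm --commands '[0.017, 0.015, 0.0155, -2.5, 0, 0, 0.06, 0.017, 0.0143, 0.016, -2.5, 0, 0, 0.06, 0.017, 0.0137, 0.0165, -2.5, 0, 0, 0.06, 0, 0, 0, 0, 0, 0, 0.06]'

```text
clock: 4.55
eef_pos: [639.2, 242.8, 303.4]
eef_rot: [3.084, 1.569, -2.818]
wrist_force: [-0.2, -0.1, -0.5]
finger_gap: 60.9
```

Run:
```python
from h import *
st();plan([639.5,243,232],jaw_deg=22,grip=.06,vmax=.03)
```

```text
t 4.55 p [639.2 242.8 303.4] jaw 21.8 q [ 0.31  0.58  0.9  -0.    1.66 -0.07] F [-0.2 -0.1 -0.5] gap 60.9
0.0238, 0, 0.0001, -0.1, -0, -0, 0.06
0.0238, 0, 0.0002, -0, -0.1, -0, 0.06
0.0238, 0, 0.0001, -0.1, -0, -0, 0.06
```

Request:
step_arm --commands '[0.024, 0, 0, 0, 0, 0, 0.06, 0.024, 0, 0, 0, 0, 0, 0.06, 0.023, 0, 0, 0, 0, 0, 0.06, 0, 0, 0, 0, 0, 0, 0.01, 0, 0, 0, 0, 0, 0, 0.01]' --squeeze 30

```text
clock: 5.18
eef_pos: [639.3, 242.0, 236.0]
eef_rot: [-0.182, 1.569, 0.197]
wrist_force: [-4.7, -2.6, 9.9]
finger_gap: 43.4
```

Request:
step_arm --commands '[0, 0, 0, 0, 0, 0, 0.01, 0, 0, 0, 0, 0, 0, 0.01, 0, 0, 0, 0, 0, 0, 0.01]'

```text
clock: 5.55
eef_pos: [641.7, 242.7, 236.7]
eef_rot: [-0.106, 1.561, 0.274]
wrist_force: [15.5, 4.3, 2.5]
finger_gap: 15.7
```

Request:
step_arm --commands '[-0.003, 0, 0.003, 0, 0, 0, 0.01, 0, 0, 0, -9.5, 0, 0, 0.01, 0, 0, 0, -9.5, 0, 0, 0.01, 0, 0, 0, -9.5, 0, 0, 0.01]'

```text
clock: 6.05
eef_pos: [642.8, 243.4, 236.8]
eef_rot: [-0.642, 1.569, 0.241]
wrist_force: [7.8, 0.8, -5.7]
finger_gap: 15.4
```

Request:
step_arm --commands '[0, 0, 0, -9.5, 0, 0, 0.01, 0, 0, 0, -9.5, 0, 0, 0.01, 0, 0, 0, -9.5, 0, 0, 0.01, 0, 0, 0, -9.7, 0, 0, 0.01, 0, 0, 0, 0, 0, 0, 0.01]'

```text
clock: 6.68
eef_pos: [643.3, 244.4, 237.5]
eef_rot: [-0.977, 1.566, 0.57]
wrist_force: [11.0, 4.4, -4.5]
finger_gap: 15.5
```

Run:
```python
from h import *
st()
```

```text
t 6.67 p [643.3 244.4 237.5] jaw 88.7 q [ 0.31  0.6   1.01  0.    1.52 -1.24] F [11.   4.4 -4.5] gap 15.5
```

Request:
step_arm --commands '[0, 0, 0, 0, 0, 0, 0.06, 0, 0, 0, 0, 0, 0, 0.06, 0, 0, 0, 0, 0, 0, 0.06, -0.05, 0, 0, 0, 0, 0, 0.06, -0.05, 0, 0, 0, 0, 0, 0.06]'

```text
clock: 7.3
eef_pos: [641.9, 244.2, 337.9]
eef_rot: [2.004, 1.57, -2.734]
wrist_force: [0.8, -0.1, 1.0]
finger_gap: 59.2
```

Run:
```python
from h import *
st()
snap('top');
im=manip.camera('top');cv2.imwrite('pics/top1.png',cv2.resize(im[120:290,170:410,::-1],None,fx=3.3,fy=3.3,interpolation=cv2.INTER_CUBIC))
C=cam('wrist');im=snap('wrist','w2.png')
```

```text
t 7.3 p [641.9 244.2 337.9] jaw 88.6 q [ 0.31  0.6   0.8  -0.    1.74 -1.24] F [ 0.8 -0.1  1. ] gap 59.2
```

View pics/w2.png

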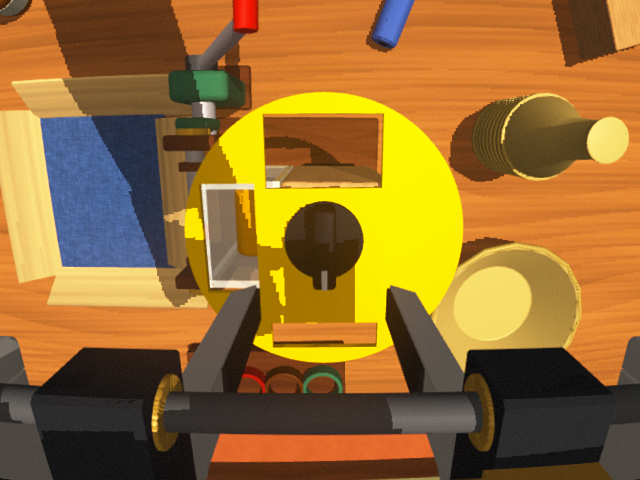

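Run:
```python
from h import *
plan([452,193,280],jaw_deg=89,grip=.06,vmax=.052)
```

```text
0.0146, 0.0474, -0.0141, -0.1, 0, 0.1, 0.06
0.0147, 0.0474, -0.014, -0.1, 0, 0.1, 0.06
0.0148, 0.0474, -0.0139, -0.1, 0, 0, 0.06
0.0148, 0.0474, -0.0138, -0.1, 0.1, 0.1, 0.06
```

Request:
step_arm --commands '[0.0, 0.0474, -0.014, 0, 0, 0, 0.06, 0.0, 0.0474, -0.014, 0, 0, 0, 0.06, 0.02, 0.0474, -0.014, 0, 0, 0, 0.06, 0.02, 0.0474, -0.014, 0, 0, 0, 0.06, 0, 0, 0, 0, 0, 0, 0.06]'

```text
clock: 8.07
eef_pos: [448.1, 192.2, 294.1]
eef_rot: [1.93, 1.566, -2.807]
wrist_force: [-0.2, 1.2, 1.0]
finger_gap: 60.2
```

Run:
```python
from h import *
st();C=cam('wrist');im=snap('wrist','w3.png');f=find('lever_handle','wrist');print(f)
o=manip.outline_of('lever_handle','wrist')
for q in o[:2]:
  a=np.argwhere(q['pixels']);print(q['score'],q['centre'],a.min(0),a.max(0),atz('wrist',q['centre'],218,C))
m=cv2.inRange(cv2.cvtColor(im,cv2.COLOR_RGB2HSV),(0,200,90),(3,255,255));a=np.argwhere(m);print(len(a),a.min(0),a.max(0))
print('centre expected',proj('wrist',[454,193,213],C))
```

```text
t 8.07 p [448.1 192.2 294.1] jaw 88.6 q [ 0.33  0.11  1.55 -0.    1.49 -1.22] F [-0.2  1.2  1. ] gap 60.2
[(0.73, array([ 81., 530.])), (0.61, array([271., 323.]))]
0.82 [270.6, 318.9] [210 244] [320 342] [456.03056054 187.98416696 218.        ]
1633 [210 315] [320 340]
centre expected [265.22633562 326.33033737]
```

Request:
step_arm --commands '[0.05, 0, 0, 0, 0, 0, 0.06, 0.049, 0, 0, 0, 0, 0, 0.06, 0, 0, 0, 0, 0, 0, 0.012, 0, 0, 0, 0, 0, 0, 0.012, 0, 0, 0, 0, 0, 0, 0.012]' --squeeze 20

```text
clock: 8.85
eef_pos: [452.4, 193.5, 199.5]
eef_rot: [-1.202, 1.568, 0.344]
wrist_force: [0.3, -0.5, 1.0]
finger_gap: 33.6
```

Request:
step_arm --commands '[0, 0, 0, 0, 0, 0, 0.012, 0, 0, 0, 0, 0, 0, 0.012]'

```text
clock: 9.1
eef_pos: [451.9, 194.6, 198.9]
eef_rot: [-0.559, 1.566, 0.987]
wrist_force: [0.2, 12.2, 3.6]
finger_gap: 17.3
```

Run:
```python
from h import *
st()
```

```text
t 9.1 p [451.9 194.6 198.9] jaw 88.6 q [ 0.33  0.17  1.69  0.    1.27 -1.22] F [ 0.2 12.2  3.6] gap 17.3
```

Request:
step_arm --commands '[-0.006, 0, -0.0126, 0, 0, 0, 0.012, -0.0048, 0, -0.0131, 0, 0, 0, 0.012, -0.0035, 0, -0.0136, 0, 0, 0, 0.012, -0.002, 0, -0.0138, 0, 0, 0, 0.012, -0.0007, 0, -0.014, 0, 0, 0, 0.012]'

```text
clock: 9.72
eef_pos: [450.3, 127.2, 216.4]
eef_rot: [-0.731, 1.566, 0.816]
wrist_force: [-0.9, 9.9, 8.3]
finger_gap: 17.6
```

Request:
step_arm --commands '[0.0007, 0, -0.014, 0, 0, 0, 0.012, 0.002, 0, -0.0138, 0, 0, 0, 0.012, 0.0035, 0, -0.0136, 0, 0, 0, 0.012, 0.0048, 0, -0.0131, 0, 0, 0, 0.012, 0.006, 0, -0.0126, 0, 0, 0, 0.012]'

```text
clock: 10.35
eef_pos: [448.5, 60.0, 198.6]
eef_rot: [-0.564, 1.567, 0.983]
wrist_force: [-3.5, 41.4, 29.0]
finger_gap: 19.3
```

Request:
step_arm --commands '[0.002, 0, -0.004, 0, 0, 0, 0.012, 0.0, 0, -0.002, 0, 0, 0, 0.012, 0, 0, 0, 0, 0, 0, 0.012]'

```text
clock: 10.72
eef_pos: [448.7, 57.6, 198.2]
eef_rot: [-0.375, 1.56, 1.173]
wrist_force: [-6.3, 40.0, 19.7]
finger_gap: 23.7
```

Run:
```python
from h import *
st()
snap('top','top2.png')
for n in range(1,6): print(n,find(f'slim{n}_c','top'))
```

```text
t 10.72 p [448.7  57.6 198.2] jaw 88.7 q [ 0.04  0.08  1.8   0.01  1.26 -1.51] F [-6.3 40.  19.7] gap 23.7
1 []
2 []
3 [(0.51, array([182., 327.]))]
4 []
5 [(0.81, array([268., 207.]))]
```

View pics/top2.png

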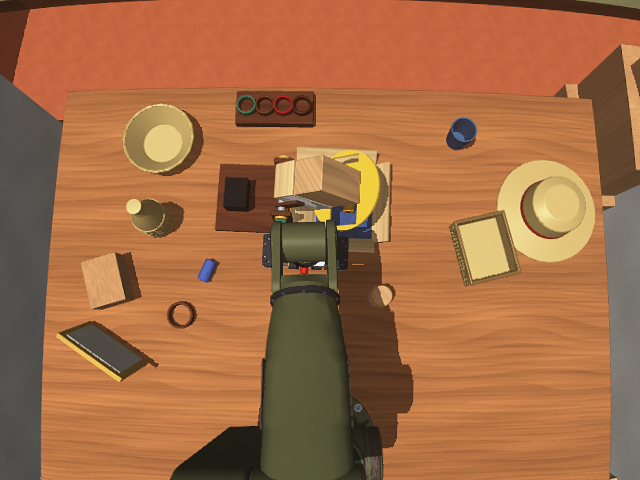

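Request:
step_arm --commands '[0, 0, 0.003, 0, 0, 0, 0.012, 0, 0, 0, 0, 0, 0, 0.012, 0, 0, 0, 0, 0, 0, 0.012, -0.006, 0, 0.0126, 0, 0, 0, 0.012, -0.0048, 0, 0.0131, 0, 0, 0, 0.012]'

```text
clock: 11.65
eef_pos: [449.1, 81.8, 207.2]
eef_rot: [-2.008, 1.569, -0.462]
wrist_force: [2.2, -3.8, 1.0]
finger_gap: 17.1
```

Request:
step_arm --commands '[-0.0035, 0, 0.0136, 0, 0, 0, 0.012, -0.002, 0, 0.0138, 0, 0, 0, 0.012, -0.0007, 0, 0.014, 0, 0, 0, 0.012, 0.0007, 0, 0.014, 0, 0, 0, 0.012, 0.002, 0, 0.0138, 0, 0, 0, 0.012]'

```text
clock: 12.28
eef_pos: [450.5, 152.0, 209.5]
eef_rot: [-0.648, 1.57, 0.899]
wrist_force: [6.4, 1.3, -1.3]
finger_gap: 17.6
```

Request:
step_arm --commands '[0.0035, 0, 0.0136, 0, 0, 0, 0.012, 0.0048, 0, 0.0131, 0, 0, 0, 0.012, 0.006, 0, 0.0126, 0, 0, 0, 0.012, 0, 0, 0.003, 0, 0, 0, 0.04, 0, 0, 0, 0, 0, 0, 0.06]'

```text
clock: 12.9
eef_pos: [450.8, 193.5, 194.8]
eef_rot: [1.839, 1.569, -2.897]
wrist_force: [-0.8, -0.1, -0.1]
finger_gap: 33.8
```

Request:
step_arm --commands '[0, 0, 0, 0, 0, 0, 0.06, 0, 0, 0, 0, 0, 0, 0.06, -0.05, 0, 0, 0, 0, 0, 0.06, -0.05, 0, 0, 0, 0, 0, 0.06, -0.05, 0, 0, 0, 0, 0, 0.06]'

```text
clock: 13.52
eef_pos: [451.1, 192.8, 347.2]
eef_rot: [-1.038, 1.571, 0.508]
wrist_force: [-0.4, 0.6, -0.2]
finger_gap: 60.0
```

Run:
```python
from h import *
st()
im=snap('top','top3.png')
cv2.imwrite('pics/crop3.png',cv2.resize(im[120:290,170:410,::-1],None,fx=3.3,fy=3.3,interpolation=cv2.INTER_CUBIC))
for n in range(1,6): print(n,find(f'slim{n}_c','top'))
print(find('lever_handle','top'),find('basket','top'))
```

```text
t 13.53 p [451.1 192.8 347.2] jaw 88.6 q [ 0.33  0.1   1.44  0.    1.6  -1.22] F [-0.4  0.6 -0.2] gap 60.0
1 [(0.73, array([182., 320.])), (0.64, array([246., 281.]))]
2 [(0.7, array([204., 350.])), (0.68, array([188., 304.]))]
3 [(0.69, array([171., 221.]))]
4 []
5 [(0.46, array([248., 284.])), (0.44, array([264., 207.]))]
[(0.68, array([247., 279.]))] [(0.69, array([246., 485.]))]
```

View pics/crop3.png

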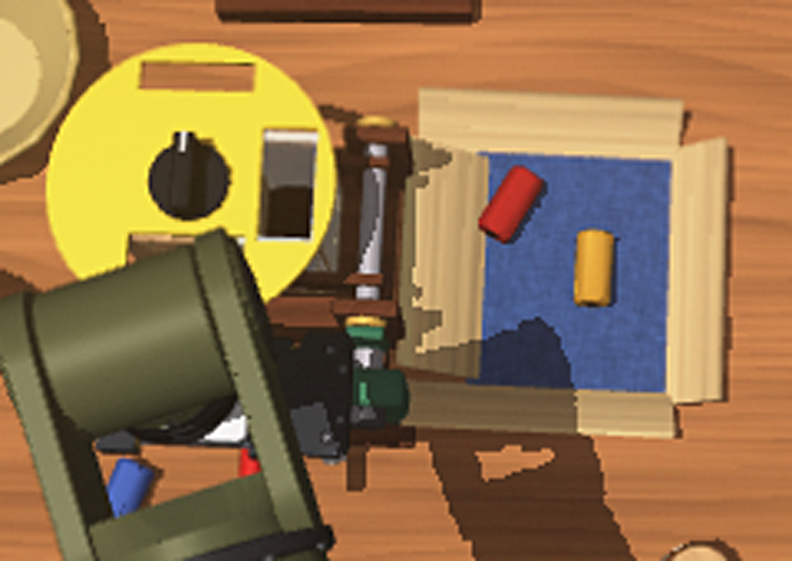

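Run:
```python
from h import *
plan([655,195,350],jaw_deg=88.6,grip=.06)
```

```text
-0.0016, -0.0509, 0.0018, -0, -0, -0, 0.06
-0.0015, -0.051, 0.0017, -0, -0, -0, 0.06
-0.0016, -0.0509, 0.0018, -0, -0, -0.1, 0.06
-0.0014, -0.051, 0.0017, -0, -0, -0, 0.06
```

Request:
step_arm --commands '[-0.001, -0.051, 0.0018, 0, 0, 0, 0.06, -0.001, -0.051, 0.0018, 0, 0, 0, 0.06, -0.001, -0.051, 0.0018, 0, 0, 0, 0.06, -0.001, -0.051, 0.0018, 0, 0, 0, 0.06, 0, 0, 0, 0, 0, 0, 0.06]'

```text
clock: 14.55
eef_pos: [657.9, 194.9, 343.9]
eef_rot: [1.842, 1.564, -2.896]
wrist_force: [-0.2, -0.3, -0.5]
finger_gap: 60.0
```

Run:
```python
from h import *
st()
C=cam('wrist');im=snap('wrist')
r=proj('wrist',[637,185,221],C).astype(int);print(r)
r0=max(r[0]-110,0);c0=max(r[1]-150,0)
cr=im[r0:r0+220,c0:c0+300,::-1]
cr=np.clip(cr.astype(float)*1.8,0,255).astype(np.uint8)
cv2.imwrite('pics/w4.png',cv2.resize(cr,None,fx=2.6,fy=2.6,interpolation=cv2.INTER_CUBIC))
for n in ['thick_c','slim3_c']: print(n,find(n,'wrist'))
```

```text
t 14.55 p [657.9 194.9 343.9] jaw 88.5 q [ 0.23  0.6   0.78 -0.    1.77 -1.31] F [-0.2 -0.3 -0.5] gap 60.0
[215 311]
thick_c [(0.9, array([198., 309.]))]
slim3_c []
```

View pics/w4.png

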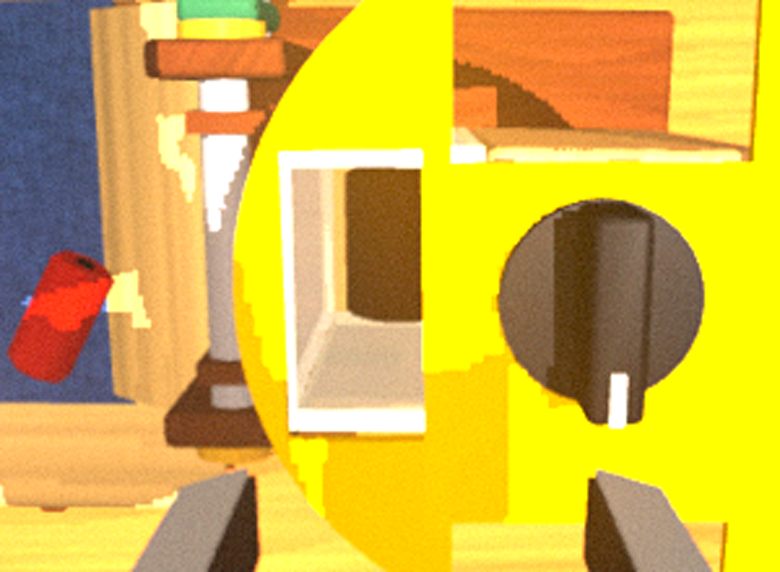

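Run:
```python
from h import *
plan([642,244,300],jaw_deg=88.6,grip=.06)
```

```text
0.0246, 0.007, 0.0241, 0, -0, -0, 0.06
0.0246, 0.0071, 0.0242, 0, -0, -0, 0.06
```

Request:
step_arm --commands '[0.0246, 0.007, 0.0241, 0, 0, 0, 0.06, 0.0246, 0.007, 0.0241, 0, 0, 0, 0.06, 0, 0, 0, 0, 0, 0, 0.06]'

```text
clock: 15.08
eef_pos: [640.8, 245.2, 299.9]
eef_rot: [1.836, 1.569, -2.898]
wrist_force: [-0.5, 0.3, 0.0]
finger_gap: 59.9
```

Run:
```python
from h import *
st();plan([642,244,239],jaw_deg=88.6,grip=.06,vmax=.035)
```

```text
t 15.07 p [640.8 245.2 299.9] jaw 88.7 q [ 0.31  0.59  0.9   0.    1.66 -1.24] F [-0.5  0.3  0. ] gap 59.9
0.0304, -0.0007, -0.0006, 0.1, -0, -0, 0.06
0.0305, -0.0006, -0.0005, 0, -0, -0.1, 0.06
```

Request:
step_arm --commands '[0.0305, -0.0006, -0.0006, 0, 0, 0, 0.06, 0.0305, -0.0006, -0.0006, 0, 0, 0, 0.06, 0, 0, 0, 0, 0, 0, 0.01, 0, 0, 0, 0, 0, 0, 0.01, 0, 0, 0, 0, 0, 0, 0.01]' --squeeze 30

```text
clock: 15.7
eef_pos: [644.2, 242.6, 241.3]
eef_rot: [-1.269, 1.568, 0.277]
wrist_force: [-0.2, -0.1, 0.3]
finger_gap: 33.5
```

Request:
step_arm --commands '[0, 0, 0, 0, 0, 0, 0.01, 0, 0, 0, 0, 0, 0, 0.01, 0, 0, 0, 10, 0, 0, 0.01, 0, 0, 0, 10, 0, 0, 0.01, 0, 0, 0, 10, 0, 0, 0.01]'

```text
clock: 16.32
eef_pos: [643.7, 243.8, 240.2]
eef_rot: [0.064, 1.569, 1.082]
wrist_force: [-3.1, 4.8, 3.2]
finger_gap: 15.5
```

Run:
```python
from h import *
st()
```

```text
t 16.32 p [643.7 243.8 240.2] jaw 58.3 q [ 0.31  0.61  1.01  0.    1.53 -0.71] F [-3.1  4.8  3.2] gap 15.5
```

15 more rows of 10°.

Request:
step_arm --commands '[0, 0, 0, 10, 0, 0, 0.01, 0, 0, 0, 10, 0, 0, 0.01, 0, 0, 0, 10, 0, 0, 0.01, 0, 0, 0, 10, 0, 0, 0.01, 0, 0, 0, 10, 0, 0, 0.01]'

```text
clock: 16.95
eef_pos: [642.4, 242.3, 239.5]
eef_rot: [-2.972, 1.567, -2.827]
wrist_force: [-17.6, -2.3, 5.1]
finger_gap: 17.4
```

Request:
step_arm --commands '[0, 0, 0, 10, 0, 0, 0.01, 0, 0, 0, 10, 0, 0, 0.01, 0, 0, 0, 10, 0, 0, 0.01, 0, 0, 0, 10, 0, 0, 0.01, 0, 0, 0, 10, 0, 0, 0.01]'

```text
clock: 17.58
eef_pos: [640.3, 244.1, 239.5]
eef_rot: [-2.466, 1.562, 3.091]
wrist_force: [-31.8, 2.3, 7.8]
finger_gap: 15.7
```

Request:
step_arm --commands '[0, 0, 0, 10, 0, 0, 0.01, 0, 0, 0, 10, 0, 0, 0.01, 0, 0, 0, 10, 0, 0, 0.01, 0, 0, 0, 10, 0, 0, 0.01, 0, 0, 0, 10, 0, 0, 0.01]'

```text
clock: 18.2
eef_pos: [639.8, 245.5, 239.6]
eef_rot: [-1.797, 1.561, 2.888]
wrist_force: [-33.3, 9.4, 7.6]
finger_gap: 16.0
```

Run:
```python
from h import *
st()
```

```text
t 18.2 p [639.8 245.5 239.6] jaw -91.5 q [0.31 0.6  1.01 0.01 1.54 1.91] F [-33.3   9.4   7.6] gap 16.0
```

Request:
step_arm --commands '[0, 0, 0, 0, 0, 0, 0.06, 0, 0, 0, 0, 0, 0, 0.06, 0, 0, 0, 0, 0, 0, 0.06, -0.05, 0, 0, 0, 0, 0, 0.07, -0.05, 0, 0, 0, 0, 0, 0.07]'

```text
clock: 18.82
eef_pos: [643.7, 242.3, 340.4]
eef_rot: [-1.107, 1.57, -2.702]
wrist_force: [0.5, -0.4, 0.9]
finger_gap: 62.2
```

Run:
```python
from h import *
st()
oc=atz('top',(201.2,350.3),25);rd=atz('top',(181.8,324.8),25);bl=atz('top',(270,207),18)
print(oc,rd,bl)
g=lambda x,y:(120+y/3.3,170+x/3.3)
def ang(a,b,z=21):
    d=atz('top',g(*b),z)-atz('top',g(*a),z);return np.degrees(np.arctan2(d[1],d[0]))
print('red axis',ang((493,222),(531,184)),'ochre',ang((594,302),(597,236)),'blue',ang((112,525),(140,468)))
plan([oc[0]-5,oc[1],240],jaw_deg=-91,rot=0,grip=.07)
```

```text
t 18.82 p [643.7 242.3 340.4] jaw -91.4 q [ 0.31  0.6   0.79 -0.    1.75  1.9 ] F [ 0.5 -0.4  0.9] gap 62.2
[629.67164528 -54.73608025  25.        ] [683.32588795  15.39477976  25.        ] [436.84320808 330.5629804   18.        ]
red axis -43.329329581415536 ochre -2.397827511837835 blue -24.295970667550108
0.0168, -0.002, 0.0496, -0, 0, 0, 0.07
0.0167, -0.002, 0.0496, -0, 0, 0, 0.07
0.0168, -0.0019, 0.0495, -0, 0, 0, 0.07
0.0167, -0.002, 0.0496, -0, 0, 0, 0.07
0.0168, -0.0019, 0.0495, -0, 0, 0, 0.07
0.0167, -0.002, 0.0496, -0, 0, 0, 0.07
```

Run:
```python
from h import *
im=snap('wrist','w5.png')
```

Request:
step_arm --commands '[0, -0.002, 0.05, 0, 0, 0, 0.07, 0.01, -0.002, 0.05, 0, 0, 0, 0.07, 0.01, -0.002, 0.05, 0, 0, 0, 0.07, 0.02, -0.002, 0.05, 0, 0, 0, 0.07, 0.03, -0.002, 0.05, 0, 0, 0, 0.07]'

```text
clock: 19.5
eef_pos: [627.7, -8.9, 269.2]
eef_rot: [1.472, 1.569, -0.123]
wrist_force: [0.5, 0.1, 0.1]
finger_gap: 70.3
```

Request:
step_arm --commands '[0.03, -0.002, 0.047, 0, 0, 0, 0.07, 0, 0, 0, 0, 0, 0, 0.07]'

```text
clock: 19.75
eef_pos: [623.5, -56.9, 236.7]
eef_rot: [-1.602, 1.567, 3.083]
wrist_force: [0.6, 0.5, -0.6]
finger_gap: 70.2
```

Run:
```python
from h import *
st();C=cam('wrist');im=snap('wrist','w6.png')
snap('top','top4.png')
for n in (1,2):
    for q in manip.outline_of(f'slim{n}_c','wrist')[:2]:
        a=np.argwhere(q['pixels']).astype(float);c=a.mean(0);v=np.linalg.svd(a-c,full_matrices=False)[2][0]
        A,B=atz('wrist',c+20*v,25,C),atz('wrist',c-20*v,25,C);d=A-B
        print(n,q['score'],len(a),c.round(),atz('wrist',c,25,C).round(1),np.degrees(np.arctan2(d[1],d[0])).round(1))
print(find('lever_handle','top'),find('basket','top'))
w=cv2.imread('pics/w5.png');cv2.imwrite('pics/both.png',cv2.resize(np.hstack([w,cv2.imread('pics/w6.png')]),(800,300)))
```

```text
t 19.75 p [623.5 -56.9 236.7] jaw -91.6 q [-0.15  0.46  1.24 -0.    1.45  1.45] F [ 0.6  0.5 -0.6] gap 70.2
2 0.83 1972 [209. 319.] [630.2 -54.7  25. ] 176.9
[(0.57, array([247., 252.]))] [(0.59, array([245., 486.]))]
```

View pics/both.png

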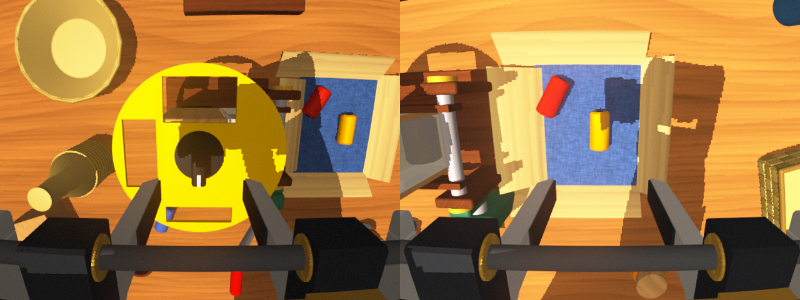

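Run:
```python
from h import *
plan([630,-55,12],jaw_deg=-93,grip=.06,vmax=.05)
```

```text
0.0456, 0.001, 0.0004, 0.3, 0, -0, 0.06
0.0456, 0.0009, 0.0004, 0.3, 0, -0, 0.06
0.0456, 0.001, 0.0004, 0.4, 0, -0, 0.06
0.0457, 0.001, 0.0004, 0.3, 0, -0, 0.06
0.0456, 0.0009, 0.0003, 0.4, 0, -0.1, 0.06
```

Request:
step_arm --commands '[0.045, 0.001, 0, 0.3, 0, 0, 0.06, 0.045, 0.001, 0, 0.3, 0, 0, 0.06, 0.045, 0.001, 0, 0.3, 0, 0, 0.06, 0.045, 0.001, 0, 0.3, 0, 0, 0.06, 0.044, 0.001, 0, 0.3, 0, 0, 0.06]'

```text
clock: 20.68
eef_pos: [630.0, -53.3, 14.4]
eef_rot: [1.473, 1.57, -0.148]
wrist_force: [0.4, 0.2, -0.4]
finger_gap: 59.7
```

Request:
step_arm --commands '[0, 0, 0, 0, 0, 0, 0.02, 0, 0, 0, 0, 0, 0, 0.02, 0, 0, 0, 0, 0, 0, 0.02, 0, 0, 0, 0, 0, 0, 0.02]' --squeeze 20

```text
clock: 21.18
eef_pos: [630.6, -54.2, 17.3]
eef_rot: [1.521, 1.568, -0.101]
wrist_force: [-0.9, 0.5, 7.7]
finger_gap: 29.9
```

Request:
step_arm --commands '[-0.05, 0, 0, 0, 0, 0, 0.02, -0.05, 0, 0, 0, 0, 0, 0.02, -0.05, 0, 0, 0, 0, 0, 0.02, -0.01, 0, 0, 0, 0, 0, 0.02]'

```text
clock: 21.68
eef_pos: [630.8, -54.3, 179.9]
eef_rot: [1.482, 1.564, -0.14]
wrist_force: [-0.5, 0.3, -0.1]
finger_gap: 29.4
```

Run:
```python
from h import *
st()
for a in (0,30,-30):print(a)
plan([507,-415,170],rot=0,grip=.02,vmax=.055)
```

```text
t 21.68 p [630.8 -54.3 179.9] jaw -92.9 q [-0.14  0.5   1.3   0.    1.33  1.48] F [-0.5  0.3 -0.1] gap 29.4
0
30
-30
0.0014, -0.0151, 0.0524, 0, 0, -0.1, 0.02
0.0014, -0.0151, 0.0523, 0, 0, -0, 0.02
0.0014, -0.015, 0.0524, 0, 0, -0.1, 0.02
0.0014, -0.015, 0.0523, 0, 0, -0, 0.02
0.0014, -0.0151, 0.0524, 0, 0, -0.1, 0.02
0.0014, -0.015, 0.0523, 0, 0, -0, 0.02
0.0014, -0.0151, 0.0524, 0, 0, -0.1, 0.02
```

Run:
```python
from h import *
plan([503,-425,170],rot=10,grip=.02,vmax=.055)
```

```text
0.0012, -0.0136, 0.0471, -1.2, 0, -0, 0.02
0.0012, -0.0146, 0.0468, -1.3, 0, -0.1, 0.02
0.0012, -0.0157, 0.0464, -1.2, 0, -0, 0.02
0.0012, -0.0166, 0.0461, -1.3, 0, -0.1, 0.02
0.0012, -0.0177, 0.0457, -1.2, 0, -0, 0.02
0.0012, -0.0186, 0.0453, -1.3, 0, -0.1, 0.02
0.0013, -0.0196, 0.0449, -1.3, 0, -0, 0.02
0.0013, -0.0207, 0.0445, -1.2, 0.1, -0.1, 0.02
```

Request:
step_arm --commands '[0.001, -0.0136, 0.047, -1.2, 0, 0, 0.02, 0.001, -0.0146, 0.047, -1.2, 0, 0, 0.02, 0.001, -0.0157, 0.0465, -1.2, 0, 0, 0.02, 0.001, -0.0166, 0.046, -1.2, 0, 0, 0.02, 0.001, -0.0177, 0.0457, -1.2, 0, 0, 0.02]'

```text
clock: 22.3
eef_pos: [548.3, -287.1, 169.7]
eef_rot: [-2.193, 1.57, 2.575]
wrist_force: [-0.5, 0.5, 0.2]
finger_gap: 29.9
```

Request:
step_arm --commands '[0.001, -0.0186, 0.0453, -1.3, 0, 0, 0.02, 0.001, -0.0196, 0.045, -1.3, 0, 0, 0.02, 0.001, -0.0207, 0.0445, -1.2, 0, 0, 0.02, 0, 0, 0, 0, 0, 0, 0.02]'

```text
clock: 22.8
eef_pos: [499.0, -427.2, 166.0]
eef_rot: [-2.252, 1.569, 2.578]
wrist_force: [1.2, 1.7, -0.6]
finger_gap: 29.6
```

Run:
```python
from h import *
st();C=cam('wrist');im=snap('wrist','w7.png')
print(find('basket','wrist'))
o=manip.outline_of('basket','wrist')
for q in o[:1]:
    a=np.argwhere(q['pixels']);print(cv2.minAreaRect(a[:,::-1].astype(np.float32)),a.min(0),a.max(0))
```

```text
t 22.8 p [ 499.  -427.2  166. ] jaw -83.3 q [-0.76  0.57  1.23 -0.    1.34  0.69] F [ 1.2  1.7 -0.6] gap 29.6
[(0.55, array([198., 312.]))]
((310.65850830078125, 229.92681884765625), (237.2069091796875, 214.8997344970703), 83.6598129272461) [101 192] [351 419]
```

View pics/w7.png

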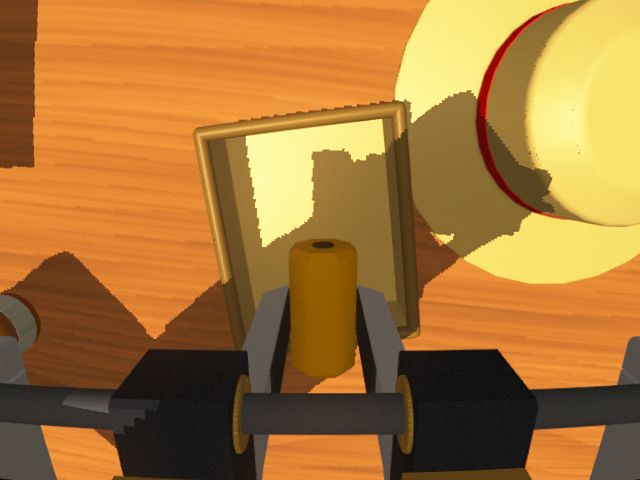

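Run:
```python
from h import *
C=cam('wrist')
P=np.array([atz('wrist',p,60,C)for p in[(132,195),(103,405),(333,418)]]);print(P.round())
c=(P[0]+P[2])/2;print(c,np.linalg.norm(P[0]-P[1]),np.linalg.norm(P[1]-P[2]))
d=P[1]-P[2];print('long axis',np.degrees(np.arctan2(d[1],d[0])))
u=d/np.linalg.norm(d);t=c+np.array([-u[1],u[0],0])*-22;print(t);plan([*t[:2],45],jaw_deg=None,rot=0,grip=.02,vmax=.035)
```

```text
[[ 569. -328.   60.]
 [ 605. -468.   60.]
 [ 438. -508.   60.]]
[ 503.71836817 -418.05918234   60.        ] 144.95111436602085 172.06862565532347
long axis 13.308873819870838
[ 508.78277824 -439.46833344   60.        ]
0.0304, 0.0015, 0.0041, 0, -0, 0, 0.02
0.0305, 0.0015, 0.0041, 0, -0, 0, 0.02
0.0304, 0.0014, 0.0041, 0, -0, 0, 0.02
0.0305, 0.0015, 0.0041, 0, -0, 0, 0.02
```

Request:
step_arm --commands '[0.0305, 0.0015, 0.0035, -1, 0, 0, 0.02, 0.0305, 0.0015, 0.0035, -1, 0, 0, 0.02, 0.0305, 0.0015, 0.003, -1, 0, 0, 0.02, 0.0305, 0.0015, 0.003, 0, 0, 0, 0.02, 0, 0, 0, 0, 0, 0, 0.045]'

```text
clock: 23.58
eef_pos: [508.5, -434.8, 43.1]
eef_rot: [-2.525, 1.567, 2.361]
wrist_force: [-0.7, -0.0, 0.6]
finger_gap: 36.7
```

Request:
step_arm --commands '[0, 0, 0, 0, 0, 0, 0.045, 0, 0, 0, 0, 0, 0, 0.045, -0.05, 0, 0, 0, 0, 0, 0.045, -0.05, 0, 0, 0, 0, 0, 0.06, -0.05, 0, 0, 0, 0, 0, 0.06]'

```text
clock: 24.2
eef_pos: [508.7, -436.6, 198.2]
eef_rot: [0.631, 1.569, -0.767]
wrist_force: [0.3, -1.0, 0.5]
finger_gap: 59.6
```

Run:
```python
from h import *
st();C=cam('wrist');im=snap('wrist','w8.png');f=find('slim2_c','wrist');print(f,[atz('wrist',q[1],25,C).round() for q in f])
plan([683,12,200],jaw_deg=47,grip=.06,vmax=.055,rot=-41)
plan([683,12,200],jaw_deg=-137,grip=.06,vmax=.055)
```

```text
t 24.2 p [ 508.7 -436.6  198.2] jaw -80.1 q [-0.76  0.58  1.14 -0.    1.42  0.63] F [ 0.3 -1.   0.5] gap 59.6
[(0.9, array([227., 318.]))] [array([ 506., -434.,   25.])]
0.0001, 0.0275, -0.0459, 4.6, 0, -0.1, 0.06
0.0001, 0.0237, -0.048, 4.6, 0, -0.1, 0.06
0, 0.0198, -0.0498, 4.5, 0.1, -0.1, 0.06
0.0001, 0.0159, -0.0512, 4.6, 0, -0, 0.06
0.0001, 0.0117, -0.0523, 4.5, 0.1, -0.1, 0.06
0.0002, 0.0076, -0.053, 4.6, 0, -0, 0.06
0.0001, 0.0033, -0.0534, 4.5, 0.1, -0.1, 0.06
0.0003, -0.0009, -0.0536, 4.6, 0, -0, 0.06
0.0002, -0.0053, -0.0533, 4.5, 0.1, -0.1, 0.06
0.0001, 0.0275, -0.0459, 6.3, 0, -0.1, 0.06
0.0001, 0.0223, -0.0487, 6.3, 0, -0.1, 0.06
0, 0.0168, -0.0509, 6.3, 0, -0.1, 0.06
0, 0.0112, -0.0524, 6.3, 0.1, -0.1, 0.06
0.0001, 0.0053, -0.0533, 6.3, 0, -0, 0.06
0.0001, -0.0005, -0.0535, 6.3, 0.1, -0.1, 0.06
0.0002, -0.0064, -0.0532, 6.4, 0, -0, 0.06
0.0002, -0.0123, -0.0521, 6.3, 0.1, -0.1, 0.06
0.0003, -0.018, -0.0505, 6.4, 0, -0.1, 0.06
```

Request:
step_arm --commands '[0, 0.0275, -0.046, 6, 0, 0, 0.05, 0, 0.0223, -0.0487, 6, 0, 0, 0.05, 0, 0.0168, -0.051, 6, 0, 0, 0.05, 0, 0.0112, -0.0524, 6, 0, 0, 0.05, 0, 0.0053, -0.0533, 6, 0, 0, 0.05]'

```text
clock: 24.92
eef_pos: [602.4, -183.8, 195.7]
eef_rot: [1.56, 1.57, -0.365]
wrist_force: [1.1, -0.4, 0.7]
finger_gap: 49.9
```

Request:
step_arm --commands '[0, -0.0005, -0.0535, 6, 0, 0, 0.05, 0, -0.006, -0.0532, 6, 0, 0, 0.05, 0, -0.012, -0.0521, 6, 0, 0, 0.05, 0, -0.018, -0.05, 5, 0, 0, 0.05, 0, 0, 0, 0, 0, 0, 0.05]'

```text
clock: 25.55
eef_pos: [672.6, 19.8, 195.2]
eef_rot: [-3.059, 1.57, 0.904]
wrist_force: [-0.5, 0.2, 0.6]
finger_gap: 49.9
```

```bash
cat >> h.py <<'E'
def bead(n,z=25):
    C=cam('wrist');snap('wrist',f'b{n}.png')
    for q in manip.outline_of(f'slim{n}_c','wrist')[:2]:
        a=np.argwhere(q['pixels']).astype(float);c=a.mean(0);v=np.linalg.svd(a-c,full_matrices=False)[2][0]
        d=atz('wrist',c+20*v,z,C)-atz('wrist',c-20*v,z,C)
        print(n,q['score'],len(a),c.round(),atz('wrist',c,z,C).round(1),'axis',np.degrees(np.arctan2(d[1],d[0])).round(1))
E
python3 - <<'E'
from h import *
st();bead(1);plan([691,8,14],jaw_deg=-133,grip=.05,vmax=.05)
E
```

```text
t 25.55 p [672.6  19.8 195.2] jaw -132.9 q [-0.03  0.59  1.13  0.    1.42  2.29] F [-0.5  0.2  0.6] gap 49.9
1 0.89 2450 [213. 316.] [684.3  14.7  25. ] axis 149.4
0.0453, 0.0049, -0.0017, -0, 0, -0, 0.05
0.0453, 0.0049, -0.0017, -0, 0, -0, 0.05
0.0454, 0.0048, -0.0017, -0, 0, -0, 0.05
0.0453, 0.0049, -0.0017, -0, 0, -0, 0.05
```

Run:
```python
from h import *
plan([693,9,15],jaw_deg=-137,grip=.06,vmax=.045)
```

```text
0.0361, 0.0041, -0.0018, 0.8, 0, -0, 0.06
0.0361, 0.004, -0.0018, 0.8, 0, -0, 0.06
0.036, 0.004, -0.0019, 0.8, 0, -0, 0.06
0.0361, 0.004, -0.0019, 0.8, 0, -0, 0.06
0.036, 0.0039, -0.002, 0.8, 0, -0, 0.06
```

Request:
step_arm --commands '[0.03, 0.007, -0.0018, 2, 0, 0, 0.06, 0.036, 0.007, -0.0018, 2, 0, 0, 0.06, 0.038, 0.006, -0.0019, 0, 0, 0, 0.06, 0.038, 0, -0.0018, 0, 0, 0, 0.06, 0, 0, 0, 0, 0, 0, 0.06]'

```text
clock: 26.28
eef_pos: [689.9, 5.9, 50.7]
eef_rot: [-0.772, 1.566, 3.117]
wrist_force: [-0.4, 0.3, 0.4]
finger_gap: 60.4
```

Run:
```python
from h import *
st();plan([693,9,15],jaw_deg=-137,grip=.06,vmax=.045)
```

```text
t 26.27 p [689.9   5.9  50.7] jaw -137.2 q [-0.04  0.76  1.2  -0.    1.19  2.35] F [-0.4  0.3  0.4] gap 60.4
0.0357, -0.0001, -0.0045, -0.2, 0.2, 0.2, 0.06
```

Request:
step_arm --commands '[0.018, 0, -0.0015, 0, 0, 0, 0.06, 0.016, 0, -0.001, 0, 0, 0, 0.06, 0, 0, 0, 0, 0, 0, 0.02, 0, 0, 0, 0, 0, 0, 0.02, 0, 0, 0, 0, 0, 0, 0.02]' --squeeze 15

```text
clock: 26.9
eef_pos: [693.8, 9.0, 20.0]
eef_rot: [2.361, 1.57, -0.032]
wrist_force: [0.2, -0.8, 0.4]
finger_gap: 33.9
```

Request:
step_arm --commands '[0, 0, 0, 0, 0, 0, 0.02, 0, 0, 0, 0, 0, 0, 0.02, 0, 0, 0, 0, 0, 0, 0.02]' --squeeze 20

```text
clock: 27.28
eef_pos: [693.8, 8.9, 19.9]
eef_rot: [2.373, 1.57, -0.02]
wrist_force: [-0.3, 0.2, 5.5]
finger_gap: 33.0
```

Request:
step_arm --commands '[-0.03, 0, 0, 0, 0, 0, 0.02, -0.05, 0, 0, 0, 0, 0, 0.02, -0.05, 0, 0, 0, 0, 0, 0.02, -0.04, 0, 0, 0, 0, 0, 0.02]'

```text
clock: 27.78
eef_pos: [693.4, 9.0, 191.2]
eef_rot: [2.395, 1.57, 0.002]
wrist_force: [-0.1, -0.4, 0.2]
finger_gap: 33.0
```

Run:
```python
from h import *
st()
plan([500,-402,180],rot=42,grip=.02,vmax=.055)
```

```text
t 27.77 p [693.4   9.  191.2] jaw -137.1 q [-0.04  0.64  1.06  0.    1.44  2.35] F [-0.1 -0.4  0.2] gap 33.0
0.0012, 0.0188, 0.0468, -4.7, -0, -0, 0.02
0.0012, 0.0149, 0.0482, -4.7, -0, -0, 0.02
0.0012, 0.0109, 0.0493, -4.7, -0, -0, 0.02
0.0012, 0.0069, 0.05, -4.7, -0, -0, 0.02
0.0013, 0.0027, 0.0504, -4.6, -0, -0, 0.02
0.0012, -0.0013, 0.0505, -4.7, -0, -0, 0.02
0.0013, -0.0054, 0.0502, -4.6, -0, -0, 0.02
0.0012, -0.0095, 0.0495, -4.7, -0, -0, 0.02
0.0013, -0.0134, 0.0486, -4.6, -0, -0, 0.02
```

Request:
step_arm --commands '[0, 0.0188, 0.0468, -4.7, 0, 0, 0.02, 0, 0.0149, 0.0482, -4.7, 0, 0, 0.02, 0, 0.0109, 0.0493, -4.7, 0, 0, 0.02, 0, 0.0069, 0.05, -4.7, 0, 0, 0.02, 0, 0.0027, 0.0504, -4.7, 0, 0, 0.02]'

```text
clock: 28.4
eef_pos: [584.9, -220.6, 189.0]
eef_rot: [-1.666, 1.57, 2.637]
wrist_force: [0.8, 0.1, -0.2]
finger_gap: 33.5
```

Request:
step_arm --commands '[0, -0.0013, 0.0505, -4.7, 0, 0, 0.02, 0, -0.0054, 0.0502, -4.7, 0, 0, 0.02, 0, -0.0095, 0.0495, -4.7, 0, 0, 0.02, 0, -0.0134, 0.0486, -4.7, 0, 0, 0.02, 0, 0, 0, -9, 0, 0, 0.02]'

```text
clock: 29.02
eef_pos: [498.6, -404.9, 188.5]
eef_rot: [-2.094, 1.57, 2.692]
wrist_force: [1.1, 0.0, -0.5]
finger_gap: 33.3
```

Run:
```python
from h import *
st();C=cam('wrist');im=snap('wrist','w9.png')
print(find('basket','wrist'),find('slim2_c','wrist'),find('slim1_c','wrist'))
f=find('slim2_c','wrist');print(atz('wrist',f[0][1],25,C).round() if f else 0)
plan([499,-398,75],jaw_deg=-77,grip=.02,vmax=.04)
```

```text
t 29.02 p [ 498.6 -404.9  188.5] jaw -85.8 q [-0.74  0.52  1.25 -0.    1.37  0.76] F [ 1.1  0.  -0.5] gap 33.3
[(0.62, array([198., 337.]))] [(0.89, array([219., 354.]))] [(0.85, array([324., 327.]))]
[ 507. -432.   25.]
0.038, -0.0005, -0.0012, -3, -0, 0, 0.02
0.0381, -0.0005, -0.0013, -3, -0, 0, 0.02
0.038, -0.0003, -0.0013, -2.9, -0, 0, 0.02
```

View pics/w9.png

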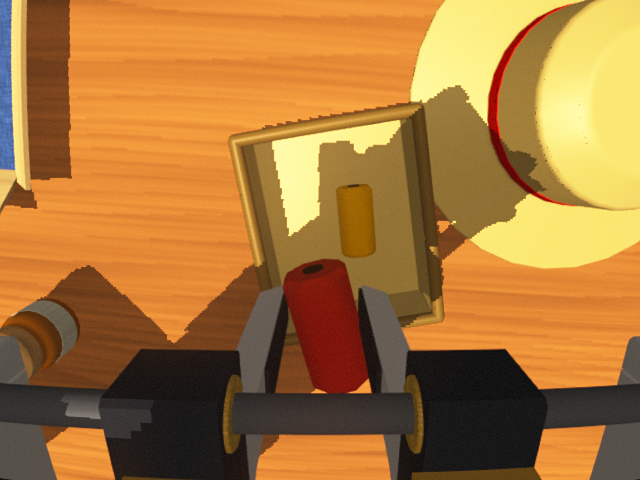

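Run:
```python
from h import *
plan([498,-394,50],jaw_deg=-74,grip=.02,vmax=.04)
```

```text
0.0348, -0.0006, -0.002, -3, -0, 0, 0.02
0.0348, -0.0004, -0.002, -3, -0, 0, 0.02
0.0348, -0.0004, -0.002, -3, -0, 0, 0.02
0.0347, -0.0002, -0.0019, -2.9, -0, 0, 0.02
```

Request:
step_arm --commands '[0.0348, -0.0005, -0.0021, -3, 0, 0, 0.02, 0.0348, -0.0004, -0.0021, -3, 0, 0, 0.02, 0.0348, -0.0004, -0.002, -3, 0, 0, 0.02, 0.0348, -0.0002, -0.002, -3, 0, 0, 0.02, 0, 0, 0, 0, 0, 0, 0.042]'

```text
clock: 29.9
eef_pos: [497.2, -392.8, 47.9]
eef_rot: [-2.583, 1.566, 2.411]
wrist_force: [0.3, -0.2, -0.0]
finger_gap: 39.8
```

Request:
step_arm --commands '[0, 0, 0, 0, 0, 0, 0.042, 0, 0, 0, 0, 0, 0, 0.042, -0.05, 0, 0, 0, 0, 0, 0.042, -0.05, 0, 0, 0, 0, 0, 0.06, -0.05, 0, 0, 0, 0, 0, 0.06]'

```text
clock: 30.52
eef_pos: [497.9, -394.3, 203.0]
eef_rot: [0.576, 1.569, -0.713]
wrist_force: [0.4, -0.6, -0.4]
finger_gap: 58.0
```

Run:
```python
from h import *
st();C=cam('wrist');im=snap('wrist','w10.png')
for n in (1,2):
  f=find(f'slim{n}_c','wrist');print(f,[atz('wrist',q[1],25,C).round() for q in f])
s=manip.read_state()
plan([437,331,260],rot=-30,grip=.06,vmax=.058)
print('target jaw 66 or -114')
```

```text
t 30.52 p [ 497.9 -394.3  203. ] jaw -73.9 q [-0.73  0.49  1.26  0.    1.39  0.56] F [ 0.4 -0.6 -0.4] gap 58.0
[(0.68, array([236., 324.]))] [array([ 487., -400.,   25.])]
[(0.64, array([226., 364.]))] [array([ 506., -432.,   25.])]
-0.0046, 0.011, -0.0549, 2.3, 0, -0, 0.06
-0.0046, 0.0088, -0.0553, 2.3, 0, -0, 0.06
-0.0046, 0.0066, -0.0556, 2.3, 0, -0, 0.06
-0.0046, 0.0043, -0.0559, 2.3, 0, -0, 0.06
-0.0046, 0.0021, -0.056, 2.3, 0, -0, 0.06
-0.0045, -0.0002, -0.056, 2.3, 0, -0, 0.06
-0.0046, -0.0024, -0.056, 2.3, 0, -0, 0.06
-0.0045, -0.0047, -0.0558, 2.3, 0, -0.1, 0.06
-0.0045, -0.0069, -0.0556, 2.3, 0, -0, 0.06
-0.0046, -0.0092, -0.0553, 2.3, 0.1, -0.1, 0.06
-0.0044, -0.0114, -0.0549, 2.3, 0, -0, 0.06
-0.0044, -0.0135, -0.0544, 2.4, 0.1, -0.1, 0.06
-0.0044, -0.0158, -0.0538, 2.3, 0, -0, 0.06
target jaw 66 or -114
```

Run:
```python
from h import *
plan([437,320,283],rot=140,grip=.06,vmax=.053)
```

```text
-0.0059, 0.01, -0.0502, -10, 0, 0, 0.06
-0.0059, 0.0186, -0.0478, -10, 0, 0, 0.06
-0.0059, 0.0266, -0.0438, -10, 0, 0, 0.06
-0.0059, 0.0338, -0.0385, -10, 0, 0, 0.06
-0.0059, 0.04, -0.0321, -10, 0, 0, 0.06
-0.0059, 0.0449, -0.0246, -10, 0, 0, 0.06
-0.0059, 0.0485, -0.0165, -10, 0, 0, 0.06
-0.0059, 0.0506, -0.0078, -10, 0, 0.1, 0.06
-0.0058, 0.0512, 0.0011, -10, 0, 0.1, 0.06
-0.0057, 0.0503, 0.01, -10, 0, 0, 0.06
-0.0057, 0.0478, 0.0186, -10, 0, 0.1, 0.06
-0.0056, 0.0438, 0.0266, -10, 0.1, 0, 0.06
-0.0056, 0.0385, 0.0338, -10, 0, 0.1, 0.06
-0.0056, 0.0321, 0.04, -10, 0.1, 0, 0.06
```

Request:
step_arm --commands '[-0.03, 0.01, -0.05, -10, 0, 0, 0.06, -0.03, 0.0186, -0.0478, -10, 0, 0, 0.06, -0.03, 0.0266, -0.0438, -10, 0, 0, 0.06, 0, 0.0338, -0.0385, -10, 0, 0, 0.06, 0, 0.04, -0.032, -10, 0, 0, 0.06]'

```text
clock: 31.3
eef_pos: [475.4, -137.7, 289.8]
eef_rot: [2.837, 1.571, 2.427]
wrist_force: [0.9, 0.2, -0.1]
finger_gap: 60.0
```

Request:
step_arm --commands '[0, 0.045, -0.0246, -10, 0, 0, 0.06, 0, 0.0485, -0.0165, -10, 0, 0, 0.06, 0, 0.0506, -0.0078, -10, 0, 0, 0.06, 0, 0.0512, 0.001, -10, 0, 0, 0.06, 0, 0.0503, 0.01, -10, 0, 0, 0.06]'

```text
clock: 31.92
eef_pos: [453.2, 117.5, 289.6]
eef_rot: [2.919, 1.57, -2.902]
wrist_force: [0.1, 0.5, -0.1]
finger_gap: 60.0
```

Request:
step_arm --commands '[0, 0.048, 0.0186, -10, 0, 0, 0.06, 0, 0.044, 0.0266, -10, 0, 0, 0.06, 0, 0.0385, 0.0338, -10, 0, 0, 0.06, 0, 0.032, 0.04, -10, 0, 0, 0.06, 0, 0, 0, 0, 0, 0, 0.06]'

```text
clock: 32.55
eef_pos: [435.0, 322.8, 288.8]
eef_rot: [2.419, 1.569, -2.704]
wrist_force: [0.1, -0.9, -0.6]
finger_gap: 59.8
```

Run:
```python
from h import *
st();bead(5,18)
```

```text
t 32.55 p [435.  322.8 288.8] jaw 66.5 q [ 0.57  0.23  1.41  0.    1.5  -0.59] F [ 0.1 -0.9 -0.6] gap 59.8
5 0.89 1471 [205. 330.] [435.4 329.4  18. ] axis -22.8
```

Run:
```python
from h import *
plan([436,330,9],jaw_deg=67,grip=.06,vmax=.057)
```

```text
0.0561, 0.0007, 0.0018, -0.2, -0, -0, 0.06
0.0561, 0.0007, 0.0018, -0.2, -0, -0, 0.06
0.0561, 0.0007, 0.0019, -0.2, -0, -0, 0.06
0.0561, 0.0007, 0.0019, -0.1, -0, -0, 0.06
0.056, 0.0007, 0.0018, -0.2, -0.1, -0, 0.06
```

Request:
step_arm --commands '[0.056, 0.001, 0.0017, 0, 0, 0, 0.06, 0.056, 0.0005, 0.0017, 0, 0, 0, 0.06, 0.056, 0.0005, 0.0017, 0, 0, 0, 0.06, 0.056, 0.0, 0.0015, 0, 0, 0, 0.06, 0.054, 0, 0.001, 0, 0, 0, 0.06]'

```text
clock: 33.28
eef_pos: [437.6, 326.9, 10.7]
eef_rot: [-0.84, 1.57, 0.312]
wrist_force: [1.2, 1.0, -0.0]
finger_gap: 59.9
```

Request:
step_arm --commands '[0, 0, 0, 0, 0, 0, 0.02, 0, 0, 0, 0, 0, 0, 0.02, 0, 0, 0, 0, 0, 0, 0.02, 0, 0, 0, 0, 0, 0, 0.02, 0, 0, 0, 0, 0, 0, 0.02]'

```text
clock: 33.9
eef_pos: [438.3, 328.8, 14.3]
eef_rot: [-0.649, 1.567, 0.506]
wrist_force: [-1.2, -2.1, 10.6]
finger_gap: 29.9
```

Request:
step_arm --commands '[-0.05, 0, 0, 0, 0, 0, 0.02, -0.06, 0, 0, 0, 0, 0, 0.02, -0.06, 0, 0, 0, 0, 0, 0.02, -0.06, 0, 0, 0, 0, 0, 0.02, -0.06, 0, 0, 0, 0, 0, 0.02]'

```text
clock: 34.52
eef_pos: [436.8, 328.0, 305.4]
eef_rot: [-0.589, 1.569, 0.566]
wrist_force: [1.2, 1.4, -0.5]
finger_gap: 30.1
```

Run:
```python
from h import *
st();snap('top','top5.png');print(find('basket','top'),find('lever_handle','top'),find('slim5_c','top'))
plan([510,-418,290],rot=-141,grip=.02,vmax=.053)
```

```text
t 34.52 p [436.8 328.  305.4] jaw 66.2 q [ 0.58  0.24  1.37 -0.    1.53 -0.58] F [ 1.2  1.4 -0.5] gap 30.1
[(0.81, array([244., 485.])), (0.21, array([244., 252.]))] [(0.8, array([246., 253.]))] []
0.0008, -0.0245, -0.0436, 9.4, 0, -0, 0.02
0.0008, -0.0313, -0.039, 9.4, 0, -0, 0.02
0.0008, -0.0373, -0.0333, 9.4, 0, -0, 0.02
0.0008, -0.0422, -0.0268, 9.4, 0, -0, 0.02
0.0008, -0.046, -0.0196, 9.4, 0, -0, 0.02
0.0008, -0.0486, -0.0118, 9.4, 0, -0, 0.02
0.0008, -0.0498, -0.0037, 9.4, 0, -0, 0.02
0.0008, -0.0498, 0.0045, 9.4, 0, -0, 0.02
0.0009, -0.0484, 0.0126, 9.4, 0, -0, 0.02
0.0008, -0.0457, 0.0203, 9.4, 0, -0, 0.02
0.0009, -0.0417, 0.0275, 9.4, 0, -0, 0.02
0.0008, -0.0367, 0.034, 9.4, 0, -0, 0.02
0.0009, -0.0306, 0.0395, 9.4, -0, -0, 0.02
0.0008, -0.0238, 0.0439, 9.4, -0, -0.1, 0.02
0.0009, -0.0163, 0.0473, 9.4, -0, -0, 0.02
```

Request:
step_arm --commands '[0, -0.0245, -0.0436, 9.4, 0, 0, 0.02, 0, -0.0313, -0.039, 9.4, 0, 0, 0.02, 0, -0.0373, -0.0333, 9.4, 0, 0, 0.02, 0, -0.0422, -0.0268, 9.4, 0, 0, 0.02, 0, -0.046, -0.0196, 9.4, 0, 0, 0.02]'

```text
clock: 35.35
eef_pos: [460.8, 77.8, 300.7]
eef_rot: [2.912, 1.569, -3.041]
wrist_force: [0.8, 0.6, -0.4]
finger_gap: 30.2
```

Request:
step_arm --commands '[0, -0.0486, -0.0118, 9.4, 0, 0, 0.02, 0, -0.0498, -0.0037, 9.4, 0, 0, 0.02, 0, -0.0498, 0.0045, 9.4, 0, 0, 0.02, 0, -0.0484, 0.0126, 9.4, 0, 0, 0.02, 0, -0.0457, 0.0203, 9.4, 0, 0, 0.02]'

```text
clock: 35.98
eef_pos: [485.2, -170.8, 300.7]
eef_rot: [-3.092, 1.569, 2.701]
wrist_force: [0.8, 1.2, -0.3]
finger_gap: 29.5
```

Request:
step_arm --commands '[0.015, -0.0417, 0.0275, 9.4, 0, 0, 0.02, 0.015, -0.0367, 0.034, 9.4, 0, 0, 0.02, 0.02, -0.0306, 0.0395, 9.4, 0, 0, 0.02, 0.03, -0.0238, 0.0439, 9.4, 0, 0, 0.02, 0.03, -0.0163, 0.0473, 9.4, 0, 0, 0.02]'

```text
clock: 36.6
eef_pos: [509.5, -419.2, 189.5]
eef_rot: [-2.602, 1.569, 2.371]
wrist_force: [0.9, 0.8, 0.7]
finger_gap: 29.6
```

Run:
```python
from h import *
st();C=cam('wrist');im=snap('wrist','w11.png')
for n in (1,2,5):
  f=find(f'slim{n}_c','wrist');print(f,[atz('wrist',q[1],25,C).round() for q in f])
print(find('basket','wrist'),proj('wrist',[504,-418,6],C),[proj('wrist',p,C).round() for p in[(569,-328,60),(605,-468,60)]])
plan([508,-410,90],jaw_deg=-77,grip=.02)
```

```text
t 36.6 p [ 509.5 -419.2  189.5] jaw -75.1 q [-0.74  0.56  1.19  0.    1.39  0.57] F [0.9 0.8 0.7] gap 29.6
[(0.77, array([230., 288.]))] [array([ 498., -392.,   25.])]
[(0.77, array([216., 339.]))] [array([ 522., -431.,   25.])]
[(0.94, array([300., 321.]))] [array([ 442., -436.,   25.])]
[(0.93, array([197., 324.]))] [226.79941078 319.24440244] [array([130., 223.]), array([131., 419.])]
0.0507, 0.0001, -0.0038, 1.1, -0, 0, 0.02
0.0507, 0.0001, -0.0038, 1.2, -0.1, 0, 0.02
```

View pics/w11.png

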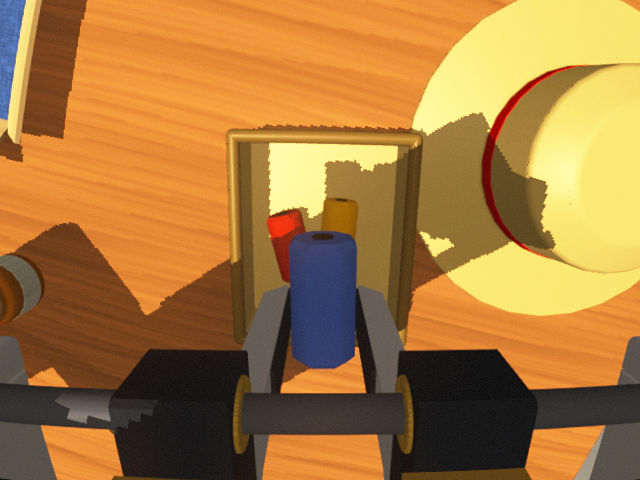

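Run:
```python
from h import *
plan([540,-410,58],jaw_deg=-77,grip=.02,vmax=.045)
```

```text
0.0333, 0.0078, 0.0002, 0.6, -0, 0, 0.02
0.0333, 0.0078, 0.0002, 0.6, -0, 0, 0.02
0.0334, 0.0078, 0, 0.5, -0, 0, 0.02
0.0333, 0.0077, 0, 0.6, -0.1, 0, 0.02
```

Request:
step_arm --commands '[0.025, 0.01, 0, 0.5, 0, 0, 0.02, 0.035, 0.01, 0, 0.5, 0, 0, 0.02, 0.035, 0.011, 0, 0.5, 0, 0, 0.02, 0.037, 0, 0, 0.5, 0, 0, 0.02, 0, 0, 0, 0, 0, 0, 0.02]'

```text
clock: 37.48
eef_pos: [539.5, -408.3, 58.6]
eef_rot: [-2.514, 1.567, 2.431]
wrist_force: [0.3, 0.1, -0.1]
finger_gap: 29.9
```

Request:
step_arm --commands '[0, 0, 0, 0, 0, 0, 0.042, 0, 0, 0, 0, 0, 0, 0.042, 0, 0, 0, 0, 0, 0, 0.042, -0.05, 0, 0, 0, 0, 0, 0.042, -0.05, 0, 0, 0, 0, 0, 0.042]'

```text
clock: 38.1
eef_pos: [539.9, -410.1, 161.7]
eef_rot: [-2.484, 1.57, 2.459]
wrist_force: [0.9, 0.1, 0.1]
finger_gap: 41.9
```

Request:
step_arm --commands '[-0.06, 0, 0, 0, 0, 0, 0.06, -0.06, -0.0, 0, 0, 0, 0, 0.06, -0.03, 0, 0, 0, 0, 0, 0.06, 0, 0, 0, 0, 0, 0, 0.06]'

```text
clock: 38.6
eef_pos: [540.3, -410.5, 313.1]
eef_rot: [0.638, 1.566, -0.703]
wrist_force: [0.3, 0.1, -0.5]
finger_gap: 59.9
```

Run:
```python
from h import *
st();C=cam('wrist');w=snap('wrist');t=snap('top')
for n in (1,2,5):
  f=find(f'slim{n}_c','wrist');print(f,[atz('wrist',q[1],30,C).round() for q in f])
print(find('lever_handle','top'),[(n,find(n,'top')) for n in('candle','bangle','reed_bottle','slim3_c','slim4_c')])
a=cv2.resize(t[100:310,100:420],(480,315));b=cv2.resize(w,(320,240));c=np.zeros((315,800,3),np.uint8);c[:,:480]=a;c[:240,480:]=b
cv2.imwrite('pics/fin.png',c[:,:,::-1])
```

```text
t 38.6 p [ 540.3 -410.5  313.1] jaw -76.8 q [-0.7   0.56  0.91  0.    1.67  0.64] F [ 0.3  0.1 -0.5] gap 59.9
[(0.81, array([235., 290.]))] [array([ 497., -383.,   30.])]
[(0.74, array([234., 291.])), (0.56, array([224., 324.]))] [array([ 499., -384.,   30.]), array([ 519., -419.,   30.])]
[(0.74, array([197., 301.])), (0.46, array([292.,  74.]))] [array([ 544., -386.,   30.]), array([ 363., -131.,   30.])]
[] [('candle', [(0.7, array([295., 381.]))]), ('bangle', [(0.49, array([176., 234.]))]), ('reed_bottle', [(0.75, array([216., 150.])), (0.67, array([236., 483.]))]), ('slim3_c', [(0.37, array([214., 153.]))]), ('slim4_c', [(0.58, array([228., 470.]))])]
```

View pics/fin.png

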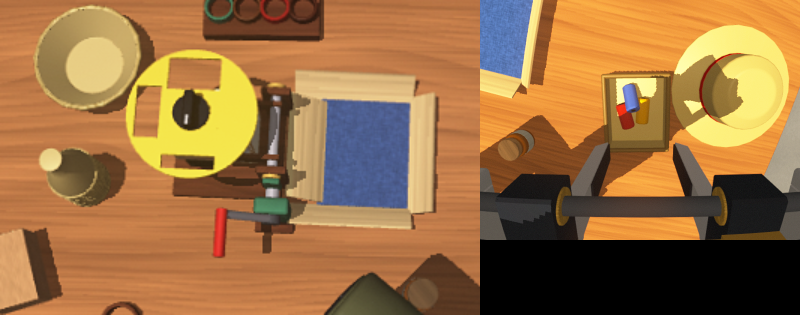

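```bash
python3 -c "
from cell import manip
print(manip.sign_off())"
```

```text
the job is handed in; nothing more can be done
None
```

The order is made up and handed in at about 39 s. `sign_off` gives no verdict, so what follows rests on my own last camera checks.

I turned the cap from about 2.0 rad to the medium slot and swung the lever once to its stop, then guided it back to rest. A look into the hopper showed only the thick bead lying at the bottom. I then turned the cap back to closed and put the ochre, red and blue beads into the basket.

**Last checks:**
- **Beads:** the final picture shows all three slim beads inside the upright basket, the blue one leaning on the others. The tray is empty, and I saw no teal or pink bead anywhere.
- **Cap and lever:** the cap's closed side lies over the channel, and the lever looks at its rest position in the picture. The network did not report the lever this time, but it had found it at its starting spot a few seconds earlier.
- **Other goods:** the candle and bottle are where they started. The network mislocated the bangle with a low score, and the picture I checked shows only its edge, at its old place.

**Disagreements:**
- **Slim-bead detections:** a low-score "pink bead" was the red bead in the basket, and a low-score "teal bead" was at the bottle.
- **Red bead's angle:** the two measurements differed by about 12 degrees, so it was gripped slightly skewed but held.
- **Lever stop:** the wrist force rose to about 51 N at the stop, below the 120 N limit. The gripper opening also widened to 24 mm there and recovered.

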